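# Lay the glass sample cells in their rest, all one way round

### The job

Put the five glass sample cells away in the notched rest: lay the three loose ones flat across both rails, one to a pair of notches, and turn round the one that already lies there the wrong way, so that in the end all five lie parallel with every bulb just beyond the rail on the side of the upright plate. Leave the other things on the bench where they stand.

Things in the scene. Friction and masses are not known exactly. Their poses are not given: they have to be found in the camera images.
- cell_rest: cell rest, fixed to the bench at any yaw: two parallel notched aluminium rails on a grey base plate 236 x 112 x 6 mm, with a grey upright plate at one end only. Origin: on the bench surface under the middle between the rails; z up; y across the rails, towards the upright plate; x along the rails. Rails 8 mm thick, centred at y = -45 and +45 mm; nothing between them above the base plate
- rest_notch (a point): middle of the rest, half-way between the middle notches, at the stem axis of a well laid cell (39 mm above the bench). Each rail has five V notches at x = -84, -42, 0, 42, 84 mm of the rest, in facing pairs: 45 degree flanks, 19 mm deep, floor 34 mm and tooth tips 53 mm above the bench; a cell lies across both rails, parallel to y
- rest_plate (a point): middle of the upright plate's inner face, 106 mm from the rest's middle along its +y, 39 mm above the bench; the plate is 110 mm wide, 50 mm high and 6 mm thick
- cell_1: glass sample cell, 170 mm long: stem 10 mm thick and 146 mm long, with a bulb 20 mm thick and 24 mm long on one end; 28 g; it starts lying loose on the open bench. Origin: half-way along its length, 8 mm off the stem axis (underneath it when it lies on the bench); its y axis points along the stem to the bulb. It may roll about its long axis.
- cell_1_grip (a point): point on the stem axis of that cell, at its centre of mass: 20 mm from the middle of its length towards the bulb, 65 mm from the bulb's end; 9 mm above the bench when the cell lies there
- cell_1_bulb (a point): centre of the bulb of that cell, on its axis, 53 mm from its grip point; grip point to bulb gives the cell's direction
- cell_2: glass sample cell, 170 mm long: stem 10 mm thick and 146 mm long, with a bulb 20 mm thick and 24 mm long on one end; 28 g; it starts lying loose on the open bench. Origin: half-way along its length, 8 mm off the stem axis (underneath it when it lies on the bench); its y axis points along the stem to the bulb. It may roll about its long axis.
- cell_2_grip (a point): point on the stem axis of that cell, at its centre of mass: 20 mm from the middle of its length towards the bulb, 65 mm from the bulb's end; 9 mm above the bench when the cell lies there
- cell_2_bulb (a point): centre of the bulb of that cell, on its axis, 53 mm from its grip point; grip point to bulb gives the cell's direction
- cell_3: glass sample cell, 170 mm long: stem 10 mm thick and 146 mm long, with a bulb 20 mm thick and 24 mm long on one end; 28 g; it starts lying loose on the open bench. Origin: half-way along its length, 8 mm off the stem axis (underneath it when it lies on the bench); its y axis points along the stem to the bulb. It may roll about its long axis.
- cell_3_grip (a point): point on the stem axis of that cell, at its centre of mass: 20 mm from the middle of its length towards the bulb, 65 mm from the bulb's end; 9 mm above the bench when the cell lies there
- cell_3_bulb (a point): centre of the bulb of that cell, on its axis, 53 mm from its grip point; grip point to bulb gives the cell's direction
- cell_4: glass sample cell, 170 mm long: stem 10 mm thick and 146 mm long, with a bulb 20 mm thick and 24 mm long on one end; 28 g; it starts in the rest, bulb already towards the upright plate. Origin: half-way along its length, 8 mm off the stem axis (underneath it when it lies on the bench); its y axis points along the stem to the bulb. It may roll about its long axis.
- cell_4_grip (a point): point on the stem axis of that cell, at its centre of mass: 20 mm from the middle of its length towards the bulb, 65 mm from the bulb's end; 9 mm above the bench when the cell lies there
- cell_4_bulb (a point): centre of the bulb of that cell, on its axis, 53 mm from its grip point; grip point to bulb gives the cell's direction
- cell_5: glass sample cell, 170 mm long: stem 10 mm thick and 146 mm long, with a bulb 20 mm thick and 24 mm long on one end; 28 g; it starts in the rest the wrong way round, bulb away from the upright plate. Origin: half-way along its length, 8 mm off the stem axis (underneath it when it lies on the bench); its y axis points along the stem to the bulb. It may roll about its long axis.
- cell_5_grip (a point): point on the stem axis of that cell, at its centre of mass: 20 mm from the middle of its length towards the bulb, 65 mm from the bulb's end; 9 mm above the bench when the cell lies there
- cell_5_bulb (a point): centre of the bulb of that cell, on its axis, 53 mm from its grip point; grip point to bulb gives the cell's direction
- beaker: small clear beaker, 45 mm wide, 54 mm high, loose; a bystander. Origin: centre of its underside
- weigh_boat: white weighing boat, 54 x 68 x 13 mm, loose; a bystander. Origin: centre of its underside
- marker: felt marker lying down, 132 mm long, 14 mm thick, loose; a bystander. Origin: centre of its underside
- funnel: small funnel standing mouth down, 54 mm wide, 85 mm high, loose; a bystander. Origin: centre of its underside
- vial: small vial, 22 mm wide, 56 mm high, loose; a bystander. Origin: centre of its underside
- balance: laboratory balance, fixed equipment at the back, beside the work; keep the arm clear of it. Base 330 x 210 mm, 62 mm high; the glass case on it starts 100 mm behind the base's front and rises to 306 mm. Origin: under the middle of its base; x points away from the robot

How it is judged:
By the outcome, as a careful person would: the job done as asked, in the order asked, and still so for the second after the job is handed in, with the robot touching nothing.
It also fails if it takes over 72 s, if anything falls off the work surface, if the arm or the gripper's body presses on something with over 40 N, if the wrist force passes 120 N, or if a joint passes its speed limit or range.

### The arm

A 7-joint arm with a two-finger parallel gripper is mounted at the origin on a cart in front of the work surface, level with it; the furniture and walls round the work are solid. World frame = base frame: x ahead of the robot, y to its left, z up, the work surface at z = 0. Lengths are in m, angles in rad, forces in N, time in s.
With the tool pointing down it reaches from about 0.425 to 0.925 m from the base axis. Payload 6.8 kg.
Tool frame: the origin (TCP) lies at the very end of the fingers, on their centre line; the grasp point (between the pads) lies 19 mm behind it; z points along the fingers, y is the line along which they close (so a half turn about z gives the same grasp; the last joint's range is limited). The gripper opens to 85 mm and grips with 20 to 120 N. Pads are 22 mm wide; open, the fingers measure 114 mm over their backs; the gripper's body (76 mm by 85 mm) begins 54 mm behind the grasp point. The pads swing forward as they close: fully open they stand 13 mm farther back than shut.
Start: joints at [-1.362, 0.477, 0.022, 1.555, -0.011, 1.109, -0.083], TCP at [0.21, 0.641, 0.231] pointing down, gripper open.
Joint ranges: [-2.96, 2.96], [-0.34, 2.1], [-1.41, 1.46], [0.24, 2.44], [-1.37, 4.51], [0.17, 1.92], [-2.96, 2.96]. Speed limits (rad/s): [2.39, 2.39, 3.14, 3.14, 3.14, 3.14, 3.14].

### API

Orientations are given as a rotation vector (axis times angle).
In Python, from bench import get_obs, grab_frame, hand_in gives the robot as it stands.
- The arm moves only by the tool drive_tool, never from a script. Its argument "rows" is a list of rows, each an object with "offset": the shift along the tool's x, y, z as a fraction of full scale, a list of three; "rotation": the turn, a rotation vector about the tool's x, y, z as a fraction of full scale, a list of three; "claw": the opening, from 0 (shut) to 1 (fully open). In form: [{"offset": [tx, ty, tz], "rotation": [wx, wy, wz], "claw": claw}, ...]. A call has 1 to 20 rows; each row is the pose to reach, as a shift and turn from the pose commanded when the call began, along the tool's axes at that moment; what a row does not reach only later rows make up. Full scale, the value 1, is 0.15 m for a shift and 2 rad for a turn. A row lasts 1/12 s, in which the tool goes at most 41.7 mm and 7.16 degrees, less where a joint would pass 70% of its speed; a pose out of reach is approached as far as the arm can. A call with a number of a shift or a turn outside -1 to 1 is refused whole. A call with a gripper value outside its range is refused whole. The fingers move at their own pace and stop on an object; "force" is the grip in N (left out, the last holds). Time passes only in rows, so rows that repeat a pose let the fingers close. It gives the time, the measured TCP pose, the force, the opening and the grip force at its end, in the units of the state.
- get_obs(): the state, without advancing time (a new reading comes with each control period).
- grab_frame(name): name is "scene" or "top"; returns a dict with "frame" (420x560x3 uint8, red, green, blue), "z_map" (420x560 float32, m along the optical axis (not along the pixel's ray), 0 where there is no reading), "vfov" (degrees; the focal length in pixels is half the picture's height over the tangent of half this angle, whatever the lens; pixels are square), "cx", "cy" (the principal point, pixels), "R" (3x3) and "t" (3): a world point X has camera coordinates R X + t. Camera axes: x right, y down, z forward; pixel columns grow to the right and rows downward; lengths in m; the calibration is good to about 2 mm. A picture is of the moment at which its call begins.
- hand_in(): hands the job in; it is judged then, once.
The state is a dict: "clock": time; "joints": joint angles; "qvel": joint speeds; "tau": joint torques, N m; "tcp_pos": TCP position; "orientation": TCP orientation; "contact_force": force on the tool from outside, world axes, zero at the start; "moment": the same for the moment, N m; "grip_width": finger opening in m; "gripper_force": force on a finger pad.
Only numpy, scipy, OpenCV 4.12 (cv2) and the standard library are available. Lean on these libraries where they do the work, as an engineer would, in place of code of your own. Each camera call takes 0.05 s, during which the arm holds its last target. There are 200 camera calls.

## Working session

There is one attempt and no reset: what is moved stays moved. The work goes in short steps, Python scripts to look and compute and a tool call to move; the robot and the scene stay as the last step left them, time stands still between calls to the robot, and variables do not carry over. Pictures are saved under pics/ and viewed, at most 10 in all, crops included, and the job is handed in when it is done.

Besides the shell and the picture viewer there is one more tool, called after "Call:" by a JSON object that holds its "op" and its "data", one argument or row to a line. drive_tool: Moves the arm, as the interface text tells. Its arguments: {"type":"object","properties":{"rows":{"type":"array","items":{"type":"object","properties":{"offset":{"type":"array","items":{"type":"number"}},"rotation":{"type":"array","items":{"type":"number"}},"claw":{"type":"number"}}}},"force":{"type":"number"}},"required":["rows"]}

```bash
ls; mkdir -p pics
python3 - <<'E'
from bench import *
import cv2,numpy as np
o=get_obs();print({k:np.round(v,3).tolist() for k,v in o.items()})
for n in("top","scene"):
    f=grab_frame(n);np.savez(f"{n}0.npz",**f)
    cv2.imwrite(f"pics/{n}0.png",cv2.resize(f["frame"][...,::-1],(784,588),interpolation=cv2.INTER_CUBIC))
    print(n,f["vfov"],f["cx"],f["cy"],np.round(f["R"],4).tolist(),np.round(f["t"],4), (-f["R"].T@f["t"]).round(3),(f["z_map"]>0).mean())
E
```

```text
pics
{'clock': 0.0, 'joints': [-1.362, 0.478, 0.022, 1.556, -0.012, 1.109, -0.083], 'qvel': [0.001, -0.001, -0.001, -0.001, 0.0, -0.0, 0.002], 'tau': [-0.0, -59.644, 1.607, -28.12, 0.012, 0.009, 0.0], 'tcp_pos': [0.21, 0.641, 0.23], 'orientation': [-0.496, -3.102, 0.003], 'contact_force': [0.432, -0.881, -0.039], 'moment': [0.022, -0.023, 0.006], 'gripper_force': 0.0, 'grip_width': 0.085}
top 54.96082405817844 277.6938200423329 211.85085301024404 [[0.0674, -0.9977, 0.0073], [-0.9699, -0.0672, -0.2339], [0.2339, 0.0087, -0.9722]] [-0.0096  0.5719  1.0794] [0.303 0.019 1.183] 0.9959141156462585
scene 43.222426997210114 281.3091270032007 213.41624925246012 [[0.7344, -0.6787, -0.0062], [-0.5046, -0.5399, -0.6737], [0.4539, 0.4979, -0.739]] [-0.4177  0.3257  1.1811] [-0.065 -0.696  1.09 ] 0.9959396258503401
```

View pics/top0.png

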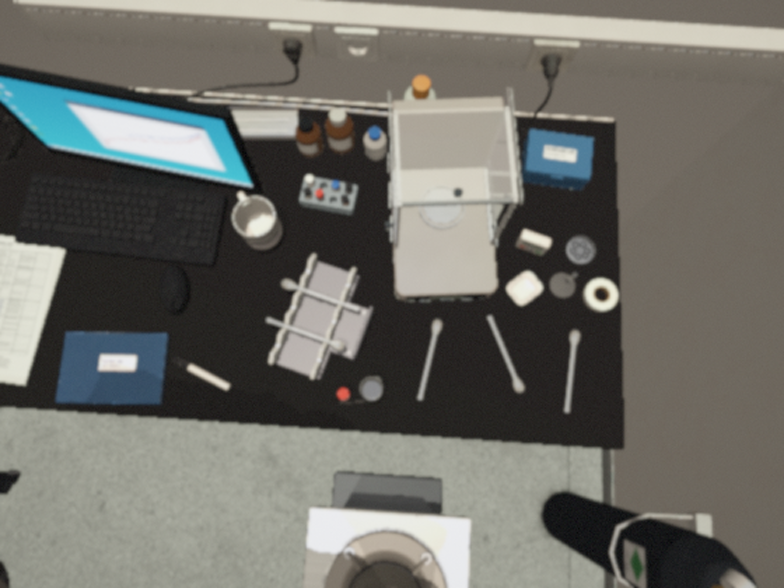

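View pics/scene0.png

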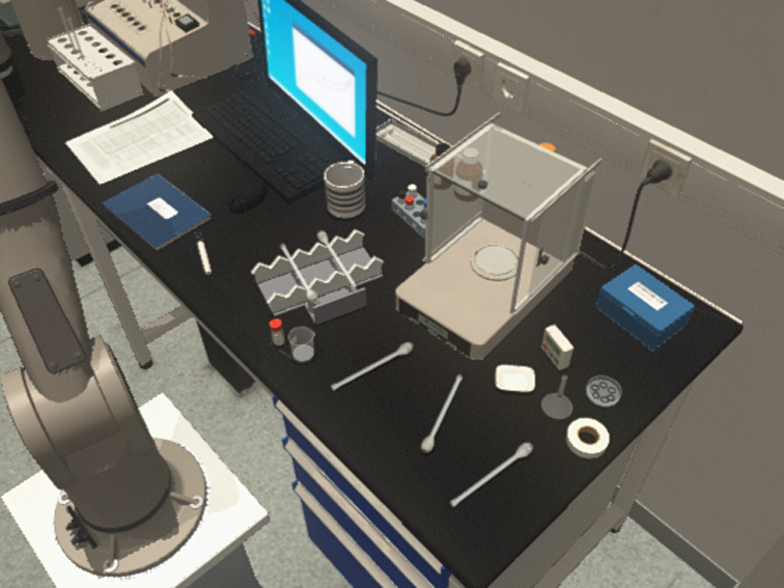

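The top view shows the rest at about (315,320), with its plate to the right at (355,335). Cell 5 has its bulb on the left at (290,285) and cell 4 has its bulb on the right at (340,345). The loose cells have bulbs at (437,325), (518,385) and (574,338). The scene view agrees. Next I'll measure them by casting rays.

```bash
cat > h.py <<'E'
import numpy as np,cv2
def cam(f): return 210/np.tan(np.radians(float(f["vfov"]))/2)
def ray(f,uv,z):
    uv=np.atleast_2d(uv).astype(float);F=cam(f);R=f["R"];c=-R.T@f["t"]
    d=np.c_[(uv[:,0]-f["cx"])/F,(uv[:,1]-f["cy"])/F,np.ones(len(uv))]@R
    return c+d*((z-c[2])/d[:,2])[:,None]
def proj(f,X):
    p=np.atleast_2d(X)@f["R"].T+f["t"];return p[:,:2]/p[:,2:]*cam(f)+[float(f["cx"]),float(f["cy"])]
def cloud(f):
    v,u=np.mgrid[:420,:560];z=f["z_map"];F=cam(f)
    return (np.stack([(u-f["cx"])/F*z,(v-f["cy"])/F*z,z],-1)-f["t"])@f["R"]
E
python3 - <<'E'
from h import *
for n in("top","scene"):
    f=dict(np.load(n+"0.npz"));print(n,f.keys())
    g=cv2.cvtColor(f["frame"],cv2.COLOR_RGB2GRAY);P=cloud(f)
    m=((g>75)).astype(np.uint8)
    N,L,S,C=cv2.connectedComponentsWithStats(m)
    for i in range(1,N):
        a=S[i,4]
        if not 60<a<6000: continue
        v,u=np.nonzero(L==i);uv=np.c_[u,v]
        X=ray(f,uv,.009)
        c=X.mean(0)
        if not(.35<c[0]<1 and -.5<c[1]<.35):continue
        w,V=np.linalg.eigh(np.cov(X[:,:2].T));d=V[:,1];s=(X[:,:2]-c[:2])@d;t=(X[:,:2]-c[:2])@V[:,0]
        wa=np.ptp(t[s<s.min()+.02]);wb=np.ptp(t[s>s.max()-.02])
        if wa>wb:d=-d;s=-s
        e=c[:2]+d*s.max()
        print(a,"pix",C[i].round(),"c",c.round(3)[:2],"len",np.ptp(s).round(3),"wid",np.ptp(t).round(3),"ends",wa.round(3),wb.round(3),"bulbend",e.round(4),"dir",d.round(3),"grip",(e-d*.065).round(4),"bulb",(e-d*.012).round(4),"zmed",np.median(P[v,u,2]).round(3))
    # depth check bench
    k=(g<30);print("bench z",np.median(P[k&(P[...,0]<.9)&(P[...,0]>.45)][:,2]))
E
```

```text
top dict_keys(['frame', 'z_map', 'vfov', 'cx', 'cy', 'R', 't'])
1454 pix [399. 110.] c [ 0.946 -0.335] len 0.15 wid 0.115 ends 0.106 0.107 bulbend [ 0.9517 -0.2599] dir [0.074 0.997] grip [ 0.9469 -0.3248] bulb [ 0.9508 -0.2719] zmed 0.058
119 pix [243. 103.] c [0.936 0.166] len 0.05 wid 0.034 ends 0.033 0.027 bulbend [0.9359 0.1421] dir [-0.018 -1.   ] grip [0.937 0.207] bulb [0.9361 0.1541] zmed 0.038
90 pix [219. 106.] c [0.919 0.239] len 0.049 wid 0.028 ends 0.028 0.019 bulbend [0.9153 0.2168] dir [-0.173 -0.985] grip [0.9266 0.2809] bulb [0.9174 0.2287] zmed 0.03
848 pix [234. 138.] c [0.812 0.183] len 0.13 wid 0.08 ends 0.073 0.074 bulbend [0.825  0.2466] dir [0.205 0.979] grip [0.8116 0.1829] bulb [0.8225 0.2348] zmed 0.029
1059 pix [182. 157.] c [0.739 0.336] len 0.153 wid 0.1 ends 0.022 0.065 bulbend [0.6794 0.296 ] dir [-0.834 -0.551] grip [0.7336 0.3318] bulb [0.6894 0.3026] zmed 0.036
334 pix [381. 172.] c [ 0.733 -0.279] len 0.076 wid 0.052 ends 0.044 0.047 bulbend [ 0.739  -0.2427] dir [0.168 0.986] grip [ 0.7281 -0.3068] bulb [ 0.737  -0.2545] zmed 0.048
342 pix [414. 
[... 3594 characters left out ...]
2] len 0.096 wid 0.053 ends 0.009 0.049 bulbend [ 0.612  -0.3568] dir [-0.888 -0.46 ] grip [ 0.6697 -0.3269] bulb [ 0.6226 -0.3513] zmed 0.016
445 pix [431. 279.] c [ 0.72  -0.381] len 0.067 wid 0.06 ends 0.054 0.052 bulbend [ 0.7521 -0.3703] dir [0.946 0.324] grip [ 0.6906 -0.3914] bulb [ 0.7407 -0.3742] zmed 0.004
653 pix [419. 312.] c [ 0.623 -0.42 ] len 0.082 wid 0.071 ends 0.063 0.057 bulbend [ 0.6615 -0.4055] dir [0.935 0.353] grip [ 0.6007 -0.4285] bulb [ 0.6503 -0.4098] zmed 0.018
342 pix [354. 336.] c [ 0.463 -0.358] len 0.176 wid 0.021 ends 0.021 0.011 bulbend [ 0.5433 -0.3648] dir [ 0.996 -0.084] grip [ 0.4785 -0.3593] bulb [ 0.5313 -0.3638] zmed 0.012
bench z 0.004326964831806538
```

Run:
```python
from h import *
for n in("top","scene"):
    f=dict(np.load(n+"0.npz"))
    g=cv2.cvtColor(f["frame"],cv2.COLOR_RGB2GRAY);P=cloud(f)
    reg=(P[...,0]>.38)&(P[...,0]<.72)&(P[...,1]>.0)&(P[...,1]<.33)
    b=P[reg&(g>60)&(P[...,2]>.003)&(P[...,2]<.009)]
    print(n,"base n",len(b),"zmed",np.median(b[:,2]))
    r=cv2.minAreaRect(b[:,:2].astype(np.float32));print("rect",r)
    up=P[reg&(P[...,2]>.040)&(P[...,2]<.06)]
    print("up",len(up), cv2.minAreaRect(up[:,:2].astype(np.float32)))
    # in rest coords with guess
    (cx,cy),(w,h),a=r
    a=np.radians(a if w>h else a+90);ex=np.array([np.cos(a),np.sin(a)])
    ey=np.array([-ex[1],ex[0]])
    if ey[1]>0: ex,ey=-ex,-ey   # plate toward -y (image right)
    q=(P[...,:2]-[cx,cy]);x=q@ex;y=q@ey
    print("ex",ex,"ey",ey)
    for lo,hi in((-60,-30),(30,60),(95,120)):
        k=reg&(P[...,2]>.036)&(y>lo/1e3)&(y<hi/1e3)&(abs(x)<.13)
        print(lo,hi,k.sum(),"y med",np.median(y[k]).round(4),"slope",np.polyfit(x[k],y[k],1).round(4),"x",x[k].min().round(4),x[k].max().round(4),"zmax",np.percentile(P[k][:,2],98).round(4))
    s=6;u0,v0=(180,170) if n=="top" else (165,150)
    c=f["frame"][v0:v0+110,u0:u0+130,::-1];cv2.imwrite(f"pics/rest_{n}.png",cv2.resize(c,None,fx=5,fy=5,interpolation=cv2.INTER_CUBIC))
```

```text
top base n 2131 zmed 0.005570482752735236
rect ((0.5489197373390198, 0.18218591809272766), (0.30999502539634705, 0.3232141435146332), 86.87406158447266)
up 1018 ((0.5494720339775085, 0.16381722688674927), (0.33923378586769104, 0.32895326614379883), 0.32850027084350586)
ex [-0.99851209  0.05453086] ey [-0.05453086 -0.99851209]
-60 -30 192 y med -0.0461 slope [-0.0885 -0.0455] x -0.0658 0.0809 zmax 0.0534
30 60 189 y med 0.0464 slope [-0.0807  0.0481] x -0.0659 0.0957 zmax 0.0522
95 120 84 y med 0.1056 slope [-0.2174  0.1138] x -0.0097 0.0911 zmax 0.0525
scene base n 1140 zmed 0.006099357963649308
rect ((0.548780620098114, 0.17961622774600983), (0.3400670886039734, 0.2904320955276489), 1.29177725315094)
up 1116 ((0.5498341917991638, 0.16517306864261627), (0.32908526062965393, 0.3387085199356079), 89.73715209960938)
ex [-0.99974585 -0.02254386] ey [ 0.02254386 -0.99974585]
-60 -30 165 y med -0.046 slope [-0.0936 -0.0458] x -0.0579 0.0658 zmax 0.051
30 60 183 y med 0.046 slope [-0.0562  0.0472] x -0.0435 0.0926 zmax 0.0535
95 120 129 y med 0.1062 slope [-0.2919  0.1168] x -0.0021 0.0828 zmax 0.0523
```

View pics/rest_top.png

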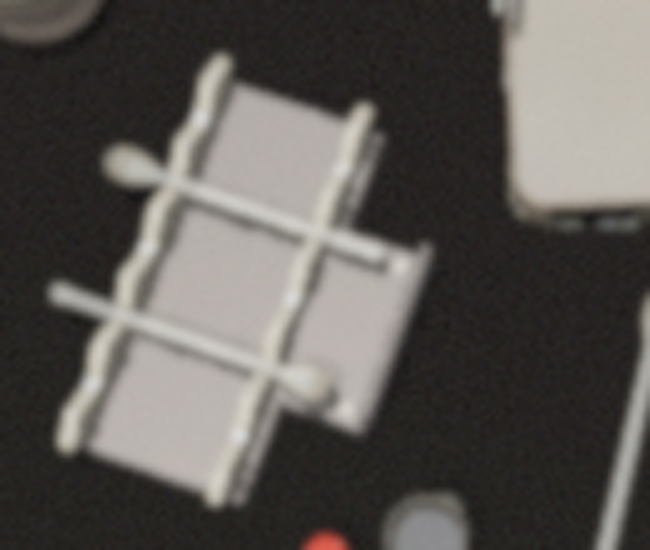

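View pics/rest_scene.png

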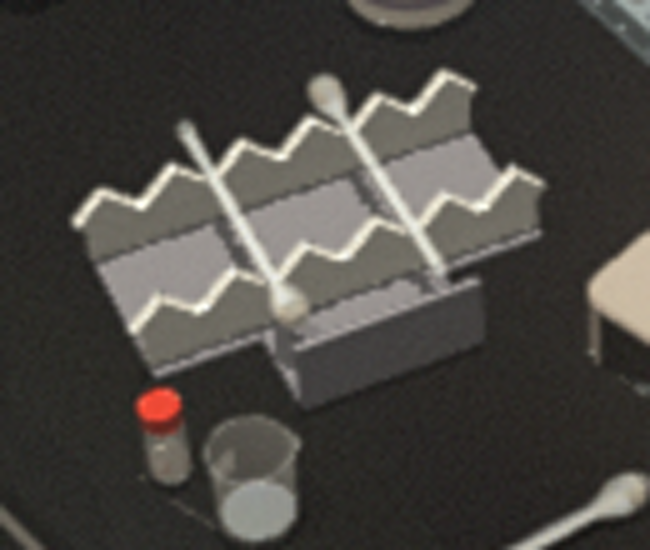

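The top crop shows rails from (222,60) to (67,445) and from (368,108) to (215,497). The scene crop shows cell 4 in the second notch from lower left at (275,280) and cell 5 in the fourth at (410,232). That leaves the first, third and fifth pairs free.

Run:
```python
from h import *
f=dict(np.load("top0.npz"))
px=np.array([[222,60],[67,445],[368,108],[215,497]])/5+[180,170]
X=ray(f,px,.045)[:,:2];print(X.round(4), np.linalg.norm(X[0]-X[1]),np.linalg.norm(X[0]-X[2]))
c0=X.mean(0);ex0=(X[0]-X[1]+X[2]-X[3]);ex0/=np.linalg.norm(ex0)
if np.cross(ex0,(X[2]-X[0]))<0: ex0=-ex0
for n in("top","scene"):
    f=dict(np.load(n+"0.npz"));P=cloud(f);c=c0.copy();ex=ex0.copy()
    for it in range(8):
        ey=np.array([-ex[1],ex[0]]);q=P[...,:2]-c;x=q@ex;y=q@ey
        k=(P[...,2]>.043)&(P[...,2]<.058)&(abs(x)<.13)
        sl=[];off=[]
        for s in(-1,1):
            m=k&(abs(y-s*.045)<.009);p=np.polyfit(x[m],y[m],1);sl.append(p[0]);off.append(p[1]);ext=(x[m].min(),x[m].max())
        a=np.mean(sl);ex=ex+a*ey;ex/=np.linalg.norm(ex);c=c+np.mean(off)*ey
    ey=np.array([-ex[1],ex[0]])
    q=P[...,:2]-c;x=q@ex;y=q@ey
    print(n,"c",c.round(4),"yaw",np.arctan2(ex[1],ex[0]).round(4),"sl",np.round(sl,4),"off",np.round(off,4))
    for s in(-1,1):
        m=(P[...,2]>.034)&(P[...,2]<.058)&(abs(x)<.14)&(abs(y-s*.045)<.007);print(" ext x",x[m].min().round(4),x[m].max().round(4))
        # tips
        b=np.arange(-.125,.126,.006)
        print([ (int(1e3*(lo+.003)),int(1e3*P[...,2][m&(x>=lo)&(x<lo+.006)].max(initial=0))) for lo in b])
    m=(P[...,2]>.03)&(abs(x)<.07)&(y>.09)&(y<.13);print(" plate y",np.percentile(y[m],[5,95]).round(4),"x",x[m].min().round(4),x[m].max().round(4))
    # cells in rest: between the rails above base
    m=(P[...,2]>.028)&(P[...,2]<.05)&(abs(y)<.034)
    for s in(-1,1):
        mm=m&(abs(x-s*.042)<.015);print(" cell at",s,mm.sum(),np.median(x[mm]).round(4),np.polyfit(y[mm],x[mm],1).round(4),"z",np.median(P[mm][:,2]).round(4))
        mm=(P[...,2]>.03)&(P[...,2]<.06)&(abs(x-s*.042)<.013)&(abs(y)<.104);print("   y ext",y[mm].min().round(4),y[mm].max().round(4))
```

```text
[[0.6562 0.1925]
 [0.424  0.2573]
 [0.6328 0.1043]
 [0.4007 0.1713]] 0.24101566172769587 0.09132376981101498
top c [0.5296 0.1853] yaw 2.8668 sl [-0.0003  0.0003] off [-0.0449  0.0449]
 ext x -0.1227 0.1211
[(-122, 40), (-115, 44), (-109, 50), (-103, 52), (-97, 43), (-91, 42), (-85, 37), (-79, 37), (-73, 47), (-67, 53), (-61, 51), (-55, 44), (-49, 40), (-43, 44), (-37, 43), (-31, 44), (-25, 57), (-19, 51), (-13, 48), (-7, 41), (-1, 36), (4, 39), (10, 45), (16, 54), (22, 52), (28, 46), (34, 42), (40, 45), (46, 42), (52, 46), (58, 53), (64, 52), (70, 45), (76, 40), (82, 35), (88, 41), (94, 44), (100, 54), (106, 53), (112, 45), (118, 40), (124, 36)]
 ext x -0.1245 0.1207
[(-122, 39), (-115, 45), (-109, 52), (-103, 51), (-97, 47), (-91, 40), (-85, 37), (-79, 39), (-73, 42), (-67, 50), (-61, 53), (-55, 46), (-49, 40), (-43, 45), (-37, 41), (-31, 47), (-25, 50), (-19, 51), (-13, 47), (-7, 40), (-1, 34), (4, 39), (10, 47), (16, 54), (22, 52), (28, 46), (34, 41), (40, 48), (46, 42), (52, 45), (58, 53), (64, 51), (70, 45), (76, 41), (82, 36), (88, 39), (94, 47), (100, 53), (106, 49), (112, 45
[... 856 characters left out ...]
), (-79, 37), (-73, 45), (-67, 53), (-61, 53), (-55, 50), (-49, 45), (-43, 47), (-37, 45), (-31, 47), (-25, 50), (-19, 56), (-13, 47), (-7, 42), (-1, 37), (4, 42), (10, 44), (16, 49), (22, 53), (28, 49), (34, 43), (40, 46), (46, 42), (52, 47), (58, 53), (64, 54), (70, 52), (76, 42), (82, 35), (88, 40), (94, 44), (100, 53), (106, 54), (112, 46), (118, 43), (124, 0)]
 plate y [0.1053 0.1124] x -0.0561 0.0535
 cell at -1 55 -0.0417 [-0.0048 -0.042 ] z 0.0426
   y ext -0.0851 0.1031
 cell at 1 53 0.0414 [0.0087 0.0413] z 0.042
   y ext -0.0868 0.104<stdin>:6: DeprecationWarning: Arrays of 2-dimensional vectors are deprecated. Use arrays of 3-dimensional vectors instead. (deprecated in NumPy 2.0)
```

```bash
cat > to.py <<'E'
import sys,numpy as np
from scipy.spatial.transform import Rotation as Ro
from bench import get_obs
o=get_obs();p=np.array(o["tcp_pos"]);R=Ro.from_rotvec(o["orientation"])
y=R.as_matrix()[:,1]
print("t",round(o["clock"],2),"p",p.round(4),"yaw",np.degrees(np.arctan2(y[1],y[0])).round(1),"j",np.round(o["joints"],2),"F",np.round(o["contact_force"],1),"w",round(o["grip_width"],4),"gf",round(o["gripper_force"],1))
for a in sys.argv[1:]:
    X=np.array(eval("["+a+"]"));q=np.radians(X[3]);c,s=np.cos(q),np.sin(q)
    Rt=Ro.from_matrix(np.array([[-s,c,0],[c,s,0],[0,0,-1.]]))
    d=R.inv().apply(X[:3]-p)/.15;w=(R.inv()*Rt).as_rotvec()
    print(a,"off",d.round(3),"rot",(w/2).round(3),"rows>=",np.ceil(max(np.linalg.norm(d)*.15/.0417,np.degrees(np.linalg.norm(w))/7.16)))
E
python3 to.py .40,.50,.22,71.9 .46,.36,.2,71.9
```

```text
t 0.1 p [0.2101 0.6409 0.2304] yaw 71.8 j [-1.36  0.48  0.02  1.56 -0.01  1.11 -0.08] F [-0.1  0.6 -0. ] w 0.0857 gf 0.0
.40,.50,.22,71.9 off [-1.495 -0.498  0.07 ] rot [-0.001  0.    -0.   ] rows>= 6.0
.46,.36,.2,71.9 off [-2.166 -1.26   0.205] rot [-0.001  0.    -0.   ] rows>= 10.0
```

Call:
{"op": "drive_tool", "data": {
  "rows": [
    {"offset": [-1, -1, 0.1], "rotation": [0, 0, 0], "claw": 0.35},
    {"offset": [-1, -1, 0.1], "rotation": [0, 0, 0], "claw": 0.35},
    {"offset": [-1, -1, 0.1], "rotation": [0, 0, 0], "claw": 0.35},
    {"offset": [-1, -1, 0.1], "rotation": [0, 0, 0], "claw": 0.35},
    {"offset": [-1, -1, 0.1], "rotation": [0, 0, 0], "claw": 0.35},
    {"offset": [-1, -1, 0.1], "rotation": [0, 0, 0], "claw": 0.35}
  ],
  "force": 30
}}

```text
clock: 0.6
tcp_pos: [0.3106, 0.4438, 0.2153]
orientation: [0.51, 3.098, -0.009]
contact_force: [0.6, -1.1, -0.3]
grip_width: 0.03
gripper_force: 0.0
```

Call:
{"op": "drive_tool", "data": {
  "rows": [
    {"offset": [-1, -1, 0.2], "rotation": [0, 0, 0], "claw": 0.35},
    {"offset": [-1, -1, 0.2], "rotation": [0, 0, 0], "claw": 0.35},
    {"offset": [-1, -1, 0.2], "rotation": [0, 0, 0], "claw": 0.35},
    {"offset": [-1, -1, 0.2], "rotation": [0, 0, 0], "claw": 0.35},
    {"offset": [-1, -1, 0.2], "rotation": [0, 0, 0], "claw": 0.35},
    {"offset": [-1, -1, 0.2], "rotation": [0, 0, 0], "claw": 0.35}
  ]
}}

```text
clock: 1.1
tcp_pos: [0.4042, 0.2552, 0.1853]
orientation: [-0.51, -3.1, 0.007]
contact_force: [-0.5, -1.4, -0.0]
grip_width: 0.0299
gripper_force: 0.0
```

```bash
python3 to.py .47,.06,.12,80.7 .48,-.065,.10,80.7;python3 - <<'E'
from h import *
f=dict(np.load("top0.npz"));P=cloud(f)
m=(P[...,2]>.05)&(P[...,2]<.07)&(P[...,1]<.05)&(P[...,1]>-.25)&(P[...,0]>.5)&(P[...,0]<.8)
print("balance",np.percentile(P[m][:,:2],[1,99],axis=0).round(3))
E
```

```text
t 1.1 p [0.4042 0.2552 0.1853] yaw 71.3 j [-0.85  0.21  0.17  2.07 -0.04  0.87  0.6 ] F [-0.5 -1.4 -0. ] w 0.0299 gf 0.0
.47,.06,.12,80.7 off [-0.832 -1.09   0.44 ] rot [-0.002  0.    -0.082] rows>= 6.0
.48,-.065,.10,80.7 off [-1.162 -1.857  0.577] rot [-0.002  0.    -0.082] rows>= 9.0
balance [[ 0.584 -0.185]
 [ 0.783  0.025]]
```

Call:
{"op": "drive_tool", "data": {
  "rows": [
    {"offset": [-0.77, -1, 0.4], "rotation": [0, 0, -0.08], "claw": 0.35},
    {"offset": [-0.77, -1, 0.4], "rotation": [0, 0, -0.08], "claw": 0.35},
    {"offset": [-0.77, -1, 0.4], "rotation": [0, 0, -0.08], "claw": 0.35},
    {"offset": [-0.77, -1, 0.4], "rotation": [0, 0, -0.08], "claw": 0.35},
    {"offset": [-0.77, -1, 0.4], "rotation": [0, 0, -0.08], "claw": 0.35},
    {"offset": [-0.77, -1, 0.4], "rotation": [0, 0, -0.08], "claw": 0.35}
  ]
}}

```text
clock: 1.6
tcp_pos: [0.4653, 0.0768, 0.1246]
orientation: [-0.261, -3.129, 0.007]
contact_force: [-1.0, 0.0, 0.6]
grip_width: 0.0301
gripper_force: 0.0
```

```bash
python3 to.py .480,-.065,.05,80.7 .480,-.065,.006,80.7
```

```text
t 1.6 p [0.4653 0.0768 0.1246] yaw 80.4 j [-0.51  0.29  0.24  2.14 -0.1   0.72  1.21] F [-1.   0.   0.6] w 0.0301 gf 0.0
.480,-.065,.05,80.7 off [-0.254 -0.914  0.501] rot [-0.002 -0.001 -0.002] rows>= 4.0
.480,-.065,.006,80.7 off [-0.255 -0.913  0.794] rot [-0.002 -0.001 -0.002] rows>= 5.0
```

Call:
{"op": "drive_tool", "data": {
  "rows": [
    {"offset": [-0.255, -0.914, 0.3], "rotation": [0, 0, 0], "claw": 0.35},
    {"offset": [-0.255, -0.914, 0.3], "rotation": [0, 0, 0], "claw": 0.35},
    {"offset": [-0.255, -0.914, 0.3], "rotation": [0, 0, 0], "claw": 0.35},
    {"offset": [-0.255, -0.914, 0.4], "rotation": [0, 0, 0], "claw": 0.35},
    {"offset": [-0.255, -0.914, 0.5], "rotation": [0, 0, 0], "claw": 0.35},
    {"offset": [-0.255, -0.914, 0.6], "rotation": [0, 0, 0], "claw": 0.35},
    {"offset": [-0.255, -0.914, 0.69], "rotation": [0, 0, 0], "claw": 0.35},
    {"offset": [-0.255, -0.914, 0.74], "rotation": [0, 0, 0], "claw": 0.35},
    {"offset": [-0.255, -0.914, 0.77], "rotation": [0, 0, 0], "claw": 0.35},
    {"offset": [-0.255, -0.914, 0.77], "rotation": [0, 0, 0], "claw": 0.35}
  ]
}}

```text
clock: 2.43
tcp_pos: [0.4809, -0.0566, 0.0101]
orientation: [-0.245, -3.131, -0.0]
contact_force: [0.1, -0.5, 0.2]
grip_width: 0.0301
gripper_force: 0.0
```

```bash
python3 to.py .480,-.065,.003,80.7
python3 - <<'E'
from bench import *;from h import *
f=grab_frame("scene");c=proj(f,[.48,-.065,.03])[0].astype(int)
cv2.imwrite("pics/a1.png",cv2.resize(f["frame"][c[1]-55:c[1]+55,c[0]-70:c[0]+70,::-1],None,fx=5,fy=5,interpolation=cv2.INTER_CUBIC))
E
```

```text
t 2.43 p [ 0.4809 -0.0566  0.0101] yaw 81.0 j [-0.17  0.52  0.2   2.17 -0.22  0.47  1.61] F [ 0.1 -0.5  0.2] w 0.0301 gf 0.0
.480,-.065,.003,80.7 off [-0.003 -0.056  0.048] rot [-0.    -0.001  0.003] rows>= 1.0
```

View pics/a1.png

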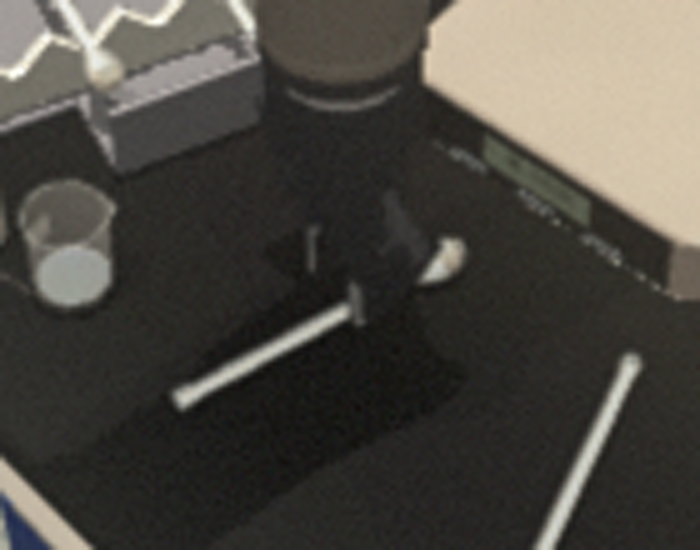

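The picture shows the fingers straddling cell 1 near (370,290), slightly to the rest's side of the stem, with the bulb at (445,260). I'll re-read the state.

```bash
python3 to.py .480,-.065,.003,80.7
```

```text
t 2.48 p [ 0.4813 -0.0567  0.0108] yaw 81.0 j [-0.17  0.52  0.2   2.17 -0.22  0.47  1.61] F [ 0.1 -0.   0. ] w 0.0294 gf 0.0
.480,-.065,.003,80.7 off [ 0.    -0.056  0.052] rot [ 0.    -0.     0.003] rows>= 1.0
```

Call:
{"op": "drive_tool", "data": {
  "rows": [
    {"offset": [0, -0.056, 0.01], "rotation": [0, 0, 0], "claw": 0.35},
    {"offset": [0, -0.056, 0.05], "rotation": [0, 0, 0], "claw": 0.35},
    {"offset": [0, -0.056, 0.05], "rotation": [0, 0, 0], "claw": 0.35}
  ]
}}

```text
clock: 2.73
tcp_pos: [0.4798, -0.066, 0.0031]
orientation: [0.248, 3.132, -0.0]
contact_force: [-0.9, 0.4, 0.2]
grip_width: 0.0298
gripper_force: 0.0
```

```bash
python3 to.py .480,-.065,.003,80.7
```

```text
t 2.73 p [ 0.4798 -0.066   0.0031] yaw 81.0 j [-0.15  0.54  0.19  2.17 -0.23  0.45  1.63] F [-0.9  0.4  0.2] w 0.0298 gf 0.0
.480,-.065,.003,80.7 off [-0.001  0.007  0.   ] rot [-0.     0.     0.002] rows>= 1.0
```

Now close, then lift if the grip looks right.

Call:
{"op": "drive_tool", "data": {
  "rows": [
    {"offset": [0, 0, 0], "rotation": [0, 0, 0], "claw": 0},
    {"offset": [0, 0, 0], "rotation": [0, 0, 0], "claw": 0},
    {"offset": [0, 0, 0], "rotation": [0, 0, 0], "claw": 0},
    {"offset": [0, 0, 0], "rotation": [0, 0, 0], "claw": 0},
    {"offset": [0, 0, 0], "rotation": [0, 0, 0], "claw": 0}
  ]
}}

```text
clock: 3.15
tcp_pos: [0.4801, -0.0653, 0.0034]
orientation: [0.246, 3.132, 0.0]
contact_force: [0.6, 0.2, 0.6]
grip_width: 0.0084
gripper_force: 30.3
```

```bash
python3 to.py .51,.07,.15,32
```

```text
t 3.15 p [ 0.4801 -0.0653  0.0034] yaw 81.0 j [-0.15  0.54  0.19  2.17 -0.23  0.45  1.63] F [0.6 0.2 0.6] w 0.0084 gf 30.3
.51,.07,.15,32 off [-0.056  0.922 -0.977] rot [0.    0.    0.428] rows>= 7.0
```

Call:
{"op": "drive_tool", "data": {
  "rows": [
    {"offset": [0, 0, -0.2], "rotation": [0, 0, 0], "claw": 0},
    {"offset": [0, 0, -0.4], "rotation": [0, 0, 0], "claw": 0},
    {"offset": [-0.02, 0.3, -0.7], "rotation": [0, 0, 0.06], "claw": 0},
    {"offset": [-0.04, 0.5, -0.9], "rotation": [0, 0, 0.12], "claw": 0},
    {"offset": [-0.05, 0.7, -0.97], "rotation": [0, 0, 0.18], "claw": 0},
    {"offset": [-0.05, 0.9, -0.97], "rotation": [0, 0, 0.24], "claw": 0},
    {"offset": [-0.05, 0.92, -0.97], "rotation": [0, 0, 0.3], "claw": 0},
    {"offset": [-0.05, 0.92, -0.97], "rotation": [0, 0, 0.36], "claw": 0},
    {"offset": [-0.05, 0.92, -0.97], "rotation": [0, 0, 0.42], "claw": 0}
  ]
}}

```text
clock: 3.9
tcp_pos: [0.5089, 0.0715, 0.149]
orientation: [1.506, 2.757, 0.001]
contact_force: [-0.4, -0.4, -1.0]
grip_width: 0.0089
gripper_force: 30.2
```

```bash
python3 to.py .606,.1444,.10,-15.7
```

```text
t 3.9 p [0.5089 0.0715 0.149 ] yaw 32.7 j [-0.65  0.34  0.47  2.04 -0.21  0.81  0.52] F [-0.4 -0.4 -1. ] w 0.0089 gf 30.2
.606,.1444,.10,-15.7 off [0.059 0.807 0.327] rot [ 0.    -0.     0.422] rows>= 7.0
```

Call:
{"op": "drive_tool", "data": {
  "rows": [
    {"offset": [0.02, 0.27, 0], "rotation": [0, 0, 0.06], "claw": 0},
    {"offset": [0.04, 0.54, 0], "rotation": [0, 0, 0.12], "claw": 0},
    {"offset": [0.06, 0.75, 0.05], "rotation": [0, 0, 0.18], "claw": 0},
    {"offset": [0.06, 0.807, 0.1], "rotation": [0, 0, 0.24], "claw": 0},
    {"offset": [0.06, 0.807, 0.15], "rotation": [0, 0, 0.3], "claw": 0},
    {"offset": [0.06, 0.807, 0.25], "rotation": [0, 0, 0.36], "claw": 0},
    {"offset": [0.06, 0.807, 0.33], "rotation": [0, 0, 0.422], "claw": 0},
    {"offset": [0.06, 0.807, 0.33], "rotation": [0, 0, 0.422], "claw": 0},
    {"offset": [0.06, 0.807, 0.33], "rotation": [0, 0, 0.422], "claw": 0}
  ]
}}

```text
clock: 4.65
tcp_pos: [0.605, 0.1432, 0.0987]
orientation: [-2.496, -1.907, 0.003]
contact_force: [-0.4, -0.1, -0.4]
grip_width: 0.0082
gripper_force: 30.2
```

```bash
python3 to.py .6063,.1444,.035,-15.7
python3 - <<'E'
from bench import *;from h import *
for n in("scene","top"):
    f=grab_frame(n);P=cloud(f)
    a=2.867;ex=np.array([np.cos(a),np.sin(a)]);ey=np.array([-ex[1],ex[0]]);q=P[...,:2]-[.530,.1836];x=q@ex;y=q@ey
    g=f["frame"].min(2)
    m=(g>100)&(P[...,2]>.088)&(P[...,2]<.135)&(abs(x+.084)<.03)&(abs(y)<.12)
    print(n,m.sum())
    for lo in np.arange(-.11,.11,.01):
        k=m&(y>=lo)&(y<lo+.01)
        if k.sum(): print(int(1e3*lo+5),k.sum(),"x",np.median(x[k]).round(4),"z",P[k][:,2].min().round(3),P[k][:,2].max().round(3),"y",y[k].min().round(3),y[k].max().round(3))
E
```

```text
t 4.65 p [0.605  0.1432 0.0987] yaw -15.2 j [-0.77  0.62  0.61  1.83 -0.46  0.85 -0.2 ] F [-0.4 -0.1 -0.4] w 0.0082 gf 30.2
.6063,.1444,.035,-15.7 off [0.011 0.007 0.424] rot [-0.001  0.001  0.004] rows>= 2.0
scene 98
-75 2 x -0.085 z 0.1 0.105 y -0.079 -0.07
-65 7 x -0.081 z 0.099 0.107 y -0.068 -0.064
-55 8 x -0.0822 z 0.102 0.108 y -0.059 -0.051
-45 6 x -0.0823 z 0.104 0.109 y -0.049 -0.042
24 9 x -0.0808 z 0.103 0.111 y 0.023 0.03
34 7 x -0.0821 z 0.107 0.11 y 0.031 0.039
44 8 x -0.0816 z 0.105 0.113 y 0.043 0.05
54 5 x -0.0824 z 0.11 0.114 y 0.054 0.057
64 14 x -0.0777 z 0.107 0.117 y 0.063 0.07
74 26 x -0.0819 z 0.098 0.119 y 0.07 0.08
84 6 x -0.0796 z 0.109 0.115 y 0.08 0.082
top 93
24 6 x -0.0837 z 0.106 0.122 y 0.026 0.029
34 11 x -0.085 z 0.103 0.111 y 0.031 0.039
44 11 x -0.0842 z 0.106 0.112 y 0.04 0.049
54 16 x -0.0852 z 0.107 0.114 y 0.05 0.06
64 26 x -0.0831 z 0.104 0.119 y 0.06 0.07
74 22 x -0.0841 z 0.11 0.118 y 0.07 0.08
84 1 x -0.0867 z 0.107 0.107 y 0.08 0.08
```

Call:
{"op": "drive_tool", "data": {
  "rows": [
    {"offset": [0.01, 0.007, 0.15], "rotation": [0, 0, 0.004], "claw": 0},
    {"offset": [0.01, 0.007, 0.3], "rotation": [0, 0, 0.004], "claw": 0},
    {"offset": [0.01, 0.007, 0.38], "rotation": [0, 0, 0.004], "claw": 0},
    {"offset": [0.01, 0.007, 0.41], "rotation": [0, 0, 0.004], "claw": 0},
    {"offset": [0.01, 0.007, 0.43], "rotation": [0, 0, 0.004], "claw": 0},
    {"offset": [0.01, 0.007, 0.43], "rotation": [0, 0, 0.004], "claw": 0}
  ]
}}

```text
clock: 5.25
tcp_pos: [0.6069, 0.1439, 0.0354]
orientation: [-2.507, -1.892, 0.001]
contact_force: [-2.0, -1.2, 2.3]
grip_width: 0.0082
gripper_force: 30.6
```

Call:
{"op": "drive_tool", "data": {
  "rows": [
    {"offset": [0, 0, 0], "rotation": [0, 0, 0], "claw": 0.3},
    {"offset": [0, 0, 0], "rotation": [0, 0, 0], "claw": 0.3},
    {"offset": [0, 0, 0], "rotation": [0, 0, 0], "claw": 0.3},
    {"offset": [0, 0, 0], "rotation": [0, 0, 0], "claw": 0.3},
    {"offset": [0, 0, -0.2], "rotation": [0, 0, 0], "claw": 0.3},
    {"offset": [0, 0, -0.45], "rotation": [0, 0, 0], "claw": 0.3},
    {"offset": [0, 0, -0.7], "rotation": [0, 0, 0], "claw": 0.3},
    {"offset": [0, 0, -0.7], "rotation": [0, 0, 0], "claw": 0.3}
  ]
}}

```text
clock: 5.92
tcp_pos: [0.6118, 0.1444, 0.1471]
orientation: [2.505, 1.889, 0.017]
contact_force: [0.6, -0.0, 0.3]
grip_width: 0.0257
gripper_force: 0.0
```

```bash
cat > chk.py <<'E'
from bench import *;from h import *
f=grab_frame("scene")
P=cloud(f);a=2.867;ex=np.array([np.cos(a),np.sin(a)]);ey=np.array([-ex[1],ex[0]]);q=P[...,:2]-[.530,.1836];x=q@ex;y=q@ey
for n in(-84,-42,0,42,84):
    m=(P[...,2]>.028)&(P[...,2]<.056)&(abs(x-n/1e3)<.011)&(abs(y)<.1)
    s=m&(abs(y)<.036);b=m&(abs(y)>.052)
    if s.sum()>8: print(n,s.sum(),"stem x,slope",np.polyfit(y[s],x[s],1)[::-1].round(4),"z",np.polyfit(y[s],P[s][:,2],1)[::-1].round(4),"y ext",y[m].min().round(3),y[m].max().round(3),"ends n -/+",(m&(y<-.052)).sum(),(m&(y>.052)).sum())
E
python3 chk.py; python3 to.py .56,.0,.13,-35 .465,-.226,.08,-66.1
```

```text
-84 60 stem x,slope [-0.083  -0.0066] z [ 0.0428 -0.0172] y ext -0.091 0.084 ends n -/+ 28 64
-42 59 stem x,slope [-0.0414  0.008 ] z [0.0421 0.0114] y ext -0.084 0.086 ends n -/+ 51 36
42 58 stem x,slope [0.0424 0.0079] z [0.0425 0.019 ] y ext -0.092 0.086 ends n -/+ 26 66
t 5.97 p [0.6102 0.1446 0.1442] yaw -15.9 j [-0.8   0.56  0.65  1.79 -0.42  0.92 -0.24] F [ 0.9  0.3 -0.1] w 0.0255 gf 0.0
.56,.0,.13,-35 off [-1.019 -0.058  0.089] rot [ 0.003 -0.003  0.166] rows>= 4.0
.465,-.226,.08,-66.1 off [-2.643 -0.255  0.413] rot [ 0.002 -0.004  0.438] rows>= 10.0
```

Call:
{"op": "drive_tool", "data": {
  "rows": [
    {"offset": [-1, -0.1, 0.1], "rotation": [0, 0, 0.06], "claw": 0.35},
    {"offset": [-1, -0.1, 0.1], "rotation": [0, 0, 0.12], "claw": 0.35},
    {"offset": [-1, -0.1, 0.1], "rotation": [0, 0, 0.18], "claw": 0.35},
    {"offset": [-1, -0.1, 0.1], "rotation": [0, 0, 0.22], "claw": 0.35},
    {"offset": [-1, -0.1, 0.1], "rotation": [0, 0, 0.22], "claw": 0.35}
  ]
}}

```text
clock: 6.38
tcp_pos: [0.5479, -0.0027, 0.124]
orientation: [2.868, 1.28, -0.006]
contact_force: [-0.3, -0.5, 0.4]
grip_width: 0.0298
gripper_force: 0.0
```

```bash
python3 to.py .465,-.226,.08,-66.1
```

```text
t 6.38 p [ 0.5479 -0.0027  0.124 ] yaw -41.9 j [-0.71  0.51  0.78  1.99 -0.49  0.83 -0.38] F [-0.3 -0.5  0.4] w 0.0298 gf 0.0
.465,-.226,.08,-66.1 off [-1.476  0.583  0.299] rot [0.    0.002 0.211] rows>= 6.0
```

Call:
{"op": "drive_tool", "data": {
  "rows": [
    {"offset": [-1, 0.4, 0.2], "rotation": [0, 0, 0.06], "claw": 0.35},
    {"offset": [-1, 0.4, 0.2], "rotation": [0, 0, 0.12], "claw": 0.35},
    {"offset": [-1, 0.4, 0.2], "rotation": [0, 0, 0.18], "claw": 0.35},
    {"offset": [-1, 0.4, 0.2], "rotation": [0, 0, 0.21], "claw": 0.35},
    {"offset": [-1, 0.4, 0.2], "rotation": [0, 0, 0.21], "claw": 0.35},
    {"offset": [-1, 0.4, 0.2], "rotation": [0, 0, 0.21], "claw": 0.35}
  ]
}}

```text
clock: 6.88
tcp_pos: [0.4966, -0.1504, 0.0942]
orientation: [3.069, 0.668, -0.002]
contact_force: [1.3, 1.0, 0.4]
grip_width: 0.0298
gripper_force: 0.0
```

```bash
python3 to.py .465,-.226,.012,-66.1
```

```text
t 6.88 p [ 0.4966 -0.1504  0.0942] yaw -65.4 j [-0.47  0.55  0.85  2.08 -0.6   0.77 -0.39] F [1.3 1.  0.4] w 0.0298 gf 0.0
.465,-.226,.012,-66.1 off [-0.401  0.371  0.549] rot [0.    0.001 0.006] rows>= 3.0
```

Call:
{"op": "drive_tool", "data": {
  "rows": [
    {"offset": [-0.4, 0.37, 0.1], "rotation": [0, 0, 0.006], "claw": 0.35},
    {"offset": [-0.4, 0.37, 0.15], "rotation": [0, 0, 0.006], "claw": 0.35},
    {"offset": [-0.4, 0.37, 0.2], "rotation": [0, 0, 0.006], "claw": 0.35},
    {"offset": [-0.4, 0.37, 0.3], "rotation": [0, 0, 0.006], "claw": 0.35},
    {"offset": [-0.4, 0.37, 0.4], "rotation": [0, 0, 0.006], "claw": 0.35},
    {"offset": [-0.4, 0.37, 0.5], "rotation": [0, 0, 0.006], "claw": 0.35},
    {"offset": [-0.4, 0.37, 0.55], "rotation": [0, 0, 0.006], "claw": 0.35},
    {"offset": [-0.4, 0.37, 0.55], "rotation": [0, 0, 0.006], "claw": 0.35}
  ]
}}

```text
clock: 7.55
tcp_pos: [0.4667, -0.222, 0.0108]
orientation: [-3.07, -0.66, 0.003]
contact_force: [0.4, 0.1, -0.5]
grip_width: 0.0298
gripper_force: 0.0
```

```bash
python3 to.py .465,-.226,.003,-66.1
```

```text
t 7.55 p [ 0.4667 -0.222   0.0108] yaw -65.7 j [-0.2   0.67  0.68  2.11 -0.74  0.61 -0.13] F [ 0.4  0.1 -0.5] w 0.0298 gf 0.0
.465,-.226,.003,-66.1 off [-0.021  0.02   0.052] rot [-0.001  0.001  0.003] rows>= 1.0
```

Call:
{"op": "drive_tool", "data": {
  "rows": [
    {"offset": [-0.02, 0.02, 0.03], "rotation": [0, 0, 0.003], "claw": 0.35},
    {"offset": [-0.02, 0.02, 0.052], "rotation": [0, 0, 0.003], "claw": 0.35},
    {"offset": [-0.02, 0.02, 0.052], "rotation": [0, 0, 0.003], "claw": 0.35},
    {"offset": [-0.02, 0.02, 0.052], "rotation": [0, 0, 0.003], "claw": 0},
    {"offset": [-0.02, 0.02, 0.052], "rotation": [0, 0, 0.003], "claw": 0},
    {"offset": [-0.02, 0.02, 0.052], "rotation": [0, 0, 0.003], "claw": 0},
    {"offset": [-0.02, 0.02, 0.052], "rotation": [0, 0, 0.003], "claw": 0},
    {"offset": [-0.02, 0.02, 0.052], "rotation": [0, 0, 0.003], "claw": 0}
  ]
}}

```text
clock: 8.22
tcp_pos: [0.4656, -0.2278, 0.0048]
orientation: [3.074, 0.647, 0.001]
contact_force: [1.0, 0.5, 2.8]
grip_width: 0.0084
gripper_force: 30.5
```

```bash
python3 to.py .465,-.226,.13,-66.1 .51,-.1,.15,-35
```

```text
t 8.22 p [ 0.4656 -0.2278  0.0048] yaw -66.2 j [-0.18  0.68  0.67  2.11 -0.76  0.6  -0.12] F [1.  0.5 2.8] w 0.0084 gf 30.5
.465,-.226,.13,-66.1 off [ 0.002 -0.013 -0.835] rot [ 0.    -0.    -0.001] rows>= 4.0
.51,-.1,.15,-35 off [ 0.615 -0.66  -0.968] rot [ 0.    -0.    -0.273] rows>= 5.0
```

Call:
{"op": "drive_tool", "data": {
  "rows": [
    {"offset": [0, 0, -0.2], "rotation": [0, 0, 0], "claw": 0},
    {"offset": [0, 0, -0.4], "rotation": [0, 0, 0], "claw": 0},
    {"offset": [0.2, -0.2, -0.6], "rotation": [0, 0, -0.06], "claw": 0},
    {"offset": [0.4, -0.4, -0.8], "rotation": [0, 0, -0.12], "claw": 0},
    {"offset": [0.6, -0.6, -0.95], "rotation": [0, 0, -0.18], "claw": 0},
    {"offset": [0.75, -0.75, -0.95], "rotation": [0, 0, -0.24], "claw": 0},
    {"offset": [0.75, -0.75, -0.95], "rotation": [0, 0, -0.27], "claw": 0},
    {"offset": [0.75, -0.75, -0.95], "rotation": [0, 0, -0.27], "claw": 0}
  ]
}}

```text
clock: 8.88
tcp_pos: [0.5253, -0.0744, 0.1478]
orientation: [-2.782, -1.458, -0.005]
contact_force: [-1.2, -0.9, -0.6]
grip_width: 0.0086
gripper_force: 30.2
```

```bash
python3 to.py .5254,.1672,.13,-15.7
```

```text
t 8.88 p [ 0.5253 -0.0744  0.1478] yaw -34.7 j [-0.59  0.43  0.78  2.02 -0.41  0.85 -0.18] F [-1.2 -0.9 -0.6] w 0.0086 gf 30.2
.5254,.1672,.13,-15.7 off [ 1.324 -0.916  0.122] rot [ 0.001 -0.002 -0.166] rows>= 6.0
```

Call:
{"op": "drive_tool", "data": {
  "rows": [
    {"offset": [1, -0.69, 0.05], "rotation": [0, 0, -0.05], "claw": 0},
    {"offset": [1, -0.69, 0.05], "rotation": [0, 0, -0.1], "claw": 0},
    {"offset": [1, -0.69, 0.05], "rotation": [0, 0, -0.15], "claw": 0},
    {"offset": [1, -0.69, 0.05], "rotation": [0, 0, -0.166], "claw": 0},
    {"offset": [1, -0.69, 0.05], "rotation": [0, 0, -0.166], "claw": 0},
    {"offset": [1, -0.69, 0.05], "rotation": [0, 0, -0.166], "claw": 0}
  ]
}}

```text
clock: 9.38
tcp_pos: [0.5244, 0.1071, 0.1384]
orientation: [-2.507, -1.891, 0.001]
contact_force: [-0.2, 0.5, -0.4]
grip_width: 0.0081
gripper_force: 30.2
```

```bash
python3 to.py .5254,.1672,.08,-15.7
```

```text
t 9.38 p [0.5244 0.1071 0.1384] yaw -16.0 j [-0.85  0.43  0.67  2.01 -0.36  0.82 -0.24] F [-0.2  0.5 -0.4] w 0.0081 gf 30.2
.5254,.1672,.08,-15.7 off [ 0.387 -0.103  0.39 ] rot [-0.001 -0.    -0.002] rows>= 3.0
```

Call:
{"op": "drive_tool", "data": {
  "rows": [
    {"offset": [0.387, -0.103, 0.05], "rotation": [0, 0, 0], "claw": 0},
    {"offset": [0.387, -0.103, 0.1], "rotation": [0, 0, 0], "claw": 0},
    {"offset": [0.387, -0.103, 0.25], "rotation": [0, 0, 0], "claw": 0},
    {"offset": [0.387, -0.103, 0.33], "rotation": [0, 0, 0], "claw": 0},
    {"offset": [0.387, -0.103, 0.33], "rotation": [0, 0, 0], "claw": 0},
    {"offset": [0.387, -0.103, 0.33], "rotation": [0, 0, 0], "claw": 0}
  ]
}}

```text
clock: 9.88
tcp_pos: [0.526, 0.1603, 0.0892]
orientation: [2.516, 1.881, -0.005]
contact_force: [-0.9, -0.5, -0.6]
grip_width: 0.0086
gripper_force: 30.3
```

```bash
python3 to.py .5254,.1672,.035,-15.7
cat > held.py <<'E'
import sys
from bench import *;from h import *
n=float(sys.argv[1]);z=float(sys.argv[2])
for c in("scene","top"):
    f=grab_frame(c);P=cloud(f);a=2.867;ex=np.array([np.cos(a),np.sin(a)]);ey=np.array([-ex[1],ex[0]]);q=P[...,:2]-[.530,.1836];x=q@ex;y=q@ey
    m=(f["frame"].min(2)>100)&(abs(P[...,2]-z)<.014)&(abs(x-n)<.02)&(abs(y)<.13)
    if m.sum()>8:print(c,m.sum(),"x",np.polyfit(y[m],x[m],1)[::-1].round(4),"z",np.polyfit(y[m],P[m][:,2],1)[::-1].round(4),"y",y[m].min().round(3),y[m].max().round(3))
E
python3 held.py 0 .094
```

```text
t 9.88 p [0.526  0.1603 0.0892] yaw -16.4 j [-0.88  0.53  0.61  2.   -0.44  0.74 -0.29] F [-0.9 -0.5 -0.6] w 0.0086 gf 30.3
.5254,.1672,.035,-15.7 off [ 0.044 -0.016  0.361] rot [-0.001  0.001 -0.006] rows>= 2.0
scene 99 x [-0.0023  0.0146] z [0.0963 0.0599] y -0.057 0.096
top 101 x [-0.0044  0.0097] z [0.0952 0.0736] y 0.032 0.09
```

Call:
{"op": "drive_tool", "data": {
  "rows": [
    {"offset": [0.063, -0.017, 0.05], "rotation": [0, 0, -0.006], "claw": 0},
    {"offset": [0.063, -0.017, 0.15], "rotation": [0, 0, -0.006], "claw": 0},
    {"offset": [0.063, -0.017, 0.25], "rotation": [0, 0, -0.006], "claw": 0},
    {"offset": [0.063, -0.017, 0.32], "rotation": [0, 0, -0.006], "claw": 0},
    {"offset": [0.063, -0.017, 0.35], "rotation": [0, 0, -0.006], "claw": 0},
    {"offset": [0.063, -0.017, 0.365], "rotation": [0, 0, -0.006], "claw": 0},
    {"offset": [0.063, -0.017, 0.365], "rotation": [0, 0, -0.006], "claw": 0}
  ]
}}

```text
clock: 10.57
tcp_pos: [0.5267, 0.1727, 0.0357]
orientation: [-2.502, -1.899, 0.0]
contact_force: [-1.9, -0.7, 3.5]
grip_width: 0.0079
gripper_force: 30.6
```

Call:
{"op": "drive_tool", "data": {
  "rows": [
    {"offset": [0, 0, 0], "rotation": [0, 0, 0], "claw": 0.3},
    {"offset": [0, 0, 0], "rotation": [0, 0, 0], "claw": 0.3},
    {"offset": [0, 0, 0], "rotation": [0, 0, 0], "claw": 0.3},
    {"offset": [0, 0, 0], "rotation": [0, 0, 0], "claw": 0.3},
    {"offset": [0, 0, -0.2], "rotation": [0, 0, 0], "claw": 0.3},
    {"offset": [0, 0, -0.45], "rotation": [0, 0, 0], "claw": 0.3},
    {"offset": [0, 0, -0.7], "rotation": [0, 0, 0], "claw": 0.3},
    {"offset": [0, 0, -0.7], "rotation": [0, 0, 0], "claw": 0.3}
  ]
}}

```text
clock: 11.23
tcp_pos: [0.5309, 0.1732, 0.1466]
orientation: [2.502, 1.897, 0.016]
contact_force: [0.5, -0.6, 0.7]
grip_width: 0.0255
gripper_force: 0.0
```

```bash
python3 chk.py; python3 to.py .51,.02,.14,84.4
```

```text
-84 60 stem x,slope [-0.0832 -0.0068] z [0.0423 0.0044] y ext -0.089 0.085 ends n -/+ 29 62
-42 58 stem x,slope [-0.041  -0.0114] z [0.0423 0.0116] y ext -0.086 0.087 ends n -/+ 54 38
0 59 stem x,slope [0.0005 0.0065] z [0.0425 0.017 ] y ext -0.089 0.084 ends n -/+ 31 64
42 57 stem x,slope [0.0426 0.0018] z [ 0.0425 -0.0062] y ext -0.088 0.088 ends n -/+ 29 65
t 11.28 p [0.5294 0.1733 0.1439] yaw -15.6 j [-0.95  0.45  0.67  1.96 -0.37  0.84 -0.34] F [ 0.3  0.1 -0.1] w 0.0258 gf 0.0
.51,.02,.14,84.4 off [-1.019  0.15   0.022] rot [ 0.004  0.    -0.873] rows>= 14.0
```

Call:
{"op": "drive_tool", "data": {
  "rows": [
    {"offset": [-0.25, 0, 0], "rotation": [0, 0, -0.06], "claw": 0.35},
    {"offset": [-0.5, 0, 0], "rotation": [0, 0, -0.12], "claw": 0.35},
    {"offset": [-0.75, 0, 0], "rotation": [0, 0, -0.18], "claw": 0.35},
    {"offset": [-1, 0, 0], "rotation": [0, 0, -0.24], "claw": 0.35},
    {"offset": [-1, 0, 0], "rotation": [0, 0, -0.3], "claw": 0.35},
    {"offset": [-1, 0, 0], "rotation": [0, 0, -0.36], "claw": 0.35},
    {"offset": [-1, 0, 0], "rotation": [0, 0, -0.36], "claw": 0.35}
  ]
}}

```text
clock: 11.87
tcp_pos: [0.4857, 0.0273, 0.1397]
orientation: [-1.669, -2.661, 0.001]
contact_force: [0.6, -0.8, -0.3]
grip_width: 0.0299
gripper_force: 0.0
```

```bash
python3 to.py .4765,-.3595,.12,84.4
```

```text
t 11.87 p [0.4857 0.0273 0.1397] yaw 25.8 j [-0.63  0.32  0.53  2.11 -0.23  0.77  0.5 ] F [ 0.6 -0.8 -0.3] w 0.0299 gf 0.0
.4765,-.3595,.12,84.4 off [-2.295 -1.178  0.131] rot [-0.    -0.001 -0.511] rows>= 10.0
```

Call:
{"op": "drive_tool", "data": {
  "rows": [
    {"offset": [-0.2, -0.1, 0.05], "rotation": [0, 0, -0.06], "claw": 0.35},
    {"offset": [-0.4, -0.2, 0.05], "rotation": [0, 0, -0.12], "claw": 0.35},
    {"offset": [-0.6, -0.3, 0.05], "rotation": [0, 0, -0.18], "claw": 0.35},
    {"offset": [-0.8, -0.4, 0.05], "rotation": [0, 0, -0.24], "claw": 0.35},
    {"offset": [-1, -0.5, 0.05], "rotation": [0, 0, -0.3], "claw": 0.35},
    {"offset": [-1, -0.5, 0.05], "rotation": [0, 0, -0.36], "claw": 0.35},
    {"offset": [-1, -0.5, 0.05], "rotation": [0, 0, -0.42], "claw": 0.35},
    {"offset": [-1, -0.5, 0.05], "rotation": [0, 0, -0.48], "claw": 0.35},
    {"offset": [-1, -0.5, 0.05], "rotation": [0, 0, -0.51], "claw": 0.35}
  ]
}}

```text
clock: 12.62
tcp_pos: [0.4836, -0.1393, 0.132]
orientation: [-0.158, -3.136, -0.001]
contact_force: [-0.3, -1.1, -0.1]
grip_width: 0.0298
gripper_force: 0.0
```

```bash
python3 to.py .4765,-.3595,.08,84.4
```

```text
t 12.62 p [ 0.4836 -0.1393  0.132 ] yaw 84.2 j [-0.11  0.34  0.33  2.07 -0.15  0.76  1.78] F [-0.3 -1.1 -0.1] w 0.0298 gf 0.0
.4765,-.3595,.08,84.4 off [-0.101 -1.465  0.346] rot [ 0.    -0.001 -0.001] rows>= 6.0
```

Call:
{"op": "drive_tool", "data": {
  "rows": [
    {"offset": [-0.1, -1, 0.2], "rotation": [0, 0, 0], "claw": 0.35},
    {"offset": [-0.1, -1, 0.2], "rotation": [0, 0, 0], "claw": 0.35},
    {"offset": [-0.1, -1, 0.2], "rotation": [0, 0, 0], "claw": 0.35},
    {"offset": [-0.1, -1, 0.2], "rotation": [0, 0, 0], "claw": 0.35},
    {"offset": [-0.1, -1, 0.2], "rotation": [0, 0, 0], "claw": 0.35},
    {"offset": [-0.1, -1, 0.2], "rotation": [0, 0, 0], "claw": 0.35}
  ]
}}

```text
clock: 13.12
tcp_pos: [0.4824, -0.2916, 0.1015]
orientation: [-0.171, -3.135, -0.0]
contact_force: [0.3, 0.3, 0.3]
grip_width: 0.0299
gripper_force: 0.0
```

```bash
python3 to.py .4765,-.3595,.011,84.4
```

```text
t 13.12 p [ 0.4824 -0.2916  0.1015] yaw 83.8 j [ 0.17  0.47  0.34  1.95 -0.22  0.75  2.1 ] F [0.3 0.3 0.3] w 0.0299 gf 0.0
.4765,-.3595,.011,84.4 off [-0.012 -0.454  0.604] rot [-0.    -0.001 -0.006] rows>= 3.0
```

Call:
{"op": "drive_tool", "data": {
  "rows": [
    {"offset": [-0.01, -0.454, 0.1], "rotation": [0, 0, -0.006], "claw": 0.35},
    {"offset": [-0.01, -0.454, 0.15], "rotation": [0, 0, -0.006], "claw": 0.35},
    {"offset": [-0.01, -0.454, 0.25], "rotation": [0, 0, -0.006], "claw": 0.35},
    {"offset": [-0.01, -0.454, 0.35], "rotation": [0, 0, -0.006], "claw": 0.35},
    {"offset": [-0.01, -0.454, 0.45], "rotation": [0, 0, -0.006], "claw": 0.35},
    {"offset": [-0.01, -0.454, 0.55], "rotation": [0, 0, -0.006], "claw": 0.35},
    {"offset": [-0.01, -0.454, 0.6], "rotation": [0, 0, -0.006], "claw": 0.35},
    {"offset": [-0.01, -0.454, 0.6], "rotation": [0, 0, -0.006], "claw": 0.35}
  ]
}}

```text
clock: 13.78
tcp_pos: [0.4775, -0.3555, 0.0109]
orientation: [-0.141, -3.135, -0.004]
contact_force: [-0.8, 0.1, 0.8]
grip_width: 0.0297
gripper_force: 0.0
```

```bash
python3 to.py .4765,-.3595,.003,84.4
```

```text
t 13.78 p [ 0.4775 -0.3555  0.0109] yaw 84.9 j [ 0.33  0.65  0.27  1.91 -0.29  0.62  2.27] F [-0.8  0.1  0.8] w 0.0297 gf 0.0
.4765,-.3595,.003,84.4 off [ 0.004 -0.027  0.053] rot [ 0.001 -0.002  0.004] rows>= 1.0
```

Call:
{"op": "drive_tool", "data": {
  "rows": [
    {"offset": [0, -0.027, 0.03], "rotation": [0, 0, 0.004], "claw": 0.35},
    {"offset": [0, -0.027, 0.052], "rotation": [0, 0, 0.004], "claw": 0.35},
    {"offset": [0, -0.027, 0.052], "rotation": [0, 0, 0.004], "claw": 0.35},
    {"offset": [0, -0.027, 0.052], "rotation": [0, 0, 0.004], "claw": 0},
    {"offset": [0, -0.027, 0.052], "rotation": [0, 0, 0.004], "claw": 0},
    {"offset": [0, -0.027, 0.052], "rotation": [0, 0, 0.004], "claw": 0},
    {"offset": [0, -0.027, 0.052], "rotation": [0, 0, 0.004], "claw": 0},
    {"offset": [0, -0.027, 0.052], "rotation": [0, 0, 0.004], "claw": 0}
  ]
}}

```text
clock: 14.45
tcp_pos: [0.4778, -0.3624, 0.0054]
orientation: [0.155, 3.137, -0.0]
contact_force: [-0.6, -0.2, 2.9]
grip_width: 0.0081
gripper_force: 30.5
```

```bash
python3 to.py .48,-.22,.15,60
```

```text
t 14.45 p [ 0.4778 -0.3624  0.0054] yaw 84.3 j [ 0.34  0.66  0.27  1.9  -0.29  0.61  2.27] F [-0.6 -0.2  2.9] w 0.0081 gf 30.5
.48,-.22,.15,60 off [ 0.078  0.946 -0.964] rot [-0.     0.     0.212] rows>= 5.0
```

Call:
{"op": "drive_tool", "data": {
  "rows": [
    {"offset": [0, 0, -0.2], "rotation": [0, 0, 0], "claw": 0},
    {"offset": [0, 0, -0.45], "rotation": [0, 0, 0], "claw": 0},
    {"offset": [0, 0.2, -0.7], "rotation": [0, 0, 0.06], "claw": 0},
    {"offset": [0, 0.45, -0.9], "rotation": [0, 0, 0.12], "claw": 0},
    {"offset": [0, 0.7, -0.95], "rotation": [0, 0, 0.18], "claw": 0},
    {"offset": [0, 1, -0.95], "rotation": [0, 0, 0.24], "claw": 0},
    {"offset": [0, 1, -0.95], "rotation": [0, 0, 0.3], "claw": 0},
    {"offset": [0, 1, -0.95], "rotation": [0, 0, 0.3], "claw": 0}
  ]
}}

```text
clock: 15.12
tcp_pos: [0.4934, -0.2079, 0.1475]
orientation: [-1.073, -2.952, -0.004]
contact_force: [0.1, -0.0, -0.2]
grip_width: 0.0081
gripper_force: 30.2
```

```bash
python3 to.py .46,.0,.15,-10 .4446,.19,.15,-15.7
```

```text
t 15.12 p [ 0.4934 -0.2079  0.1475] yaw 50.0 j [-0.13  0.38  0.51  2.   -0.26  0.83  1.4 ] F [ 0.1 -0.  -0.2] w 0.0081 gf 30.2
.46,.0,.15,-10 off [ 1.061  0.919 -0.013] rot [ 0.001 -0.001  0.524] rows>= 9.0
.4446,.19,.15,-15.7 off [ 1.953  1.824 -0.01 ] rot [ 0.001 -0.001  0.574] rows>= 10.0
```

Call:
{"op": "drive_tool", "data": {
  "rows": [
    {"offset": [0.15, 0.15, 0], "rotation": [0, 0, 0.06], "claw": 0},
    {"offset": [0.3, 0.3, 0], "rotation": [0, 0, 0.12], "claw": 0},
    {"offset": [0.45, 0.43, 0], "rotation": [0, 0, 0.18], "claw": 0},
    {"offset": [0.6, 0.56, 0], "rotation": [0, 0, 0.24], "claw": 0},
    {"offset": [0.75, 0.7, 0], "rotation": [0, 0, 0.3], "claw": 0},
    {"offset": [0.9, 0.83, 0], "rotation": [0, 0, 0.36], "claw": 0},
    {"offset": [1, 0.9, 0], "rotation": [0, 0, 0.42], "claw": 0},
    {"offset": [1, 0.9, 0], "rotation": [0, 0, 0.48], "claw": 0},
    {"offset": [1, 0.9, 0], "rotation": [0, 0, 0.54], "claw": 0},
    {"offset": [1, 0.9, 0], "rotation": [0, 0, 0.57], "claw": 0}
  ]
}}

```text
clock: 15.95
tcp_pos: [0.4644, -0.0138, 0.1475]
orientation: [2.501, 1.9, -0.0]
contact_force: [0.9, -0.4, 0.4]
grip_width: 0.0086
gripper_force: 30.3
```

```bash
python3 to.py .445,.188,.13,-15.7
```

```text
t 15.95 p [ 0.4644 -0.0138  0.1475] yaw -15.6 j [-0.76  0.31  0.78  2.16 -0.31  0.78 -0.05] F [ 0.9 -0.4  0.4] w 0.0086 gf 30.3
.445,.188,.13,-15.7 off [ 1.261 -0.485  0.115] rot [0.    0.    0.001] rows>= 5.0
```

Call:
{"op": "drive_tool", "data": {
  "rows": [
    {"offset": [0.25, -0.1, 0], "rotation": [0, 0, 0], "claw": 0},
    {"offset": [0.5, -0.2, 0], "rotation": [0, 0, 0], "claw": 0},
    {"offset": [0.75, -0.3, 0], "rotation": [0, 0, 0], "claw": 0},
    {"offset": [1, -0.48, 0], "rotation": [0, 0, 0], "claw": 0},
    {"offset": [1, -0.48, 0], "rotation": [0, 0, 0], "claw": 0},
    {"offset": [1, -0.48, 0], "rotation": [0, 0, 0], "claw": 0}
  ]
}}

```text
clock: 16.45
tcp_pos: [0.4341, 0.1525, 0.1473]
orientation: [-2.491, -1.914, 0.0]
contact_force: [0.1, -0.2, -0.0]
grip_width: 0.0083
gripper_force: 30.3
```

```bash
python3 to.py .445,.188,.09,-15.7
```

```text
t 16.45 p [0.4341 0.1525 0.1473] yaw -14.9 j [-1.1   0.29  0.75  2.17 -0.28  0.77 -0.43] F [ 0.1 -0.2 -0. ] w 0.0083 gf 30.3
.445,.188,.09,-15.7 off [0.248 0.009 0.382] rot [-0.     0.     0.007] rows>= 2.0
```

Call:
{"op": "drive_tool", "data": {
  "rows": [
    {"offset": [0.248, 0.009, 0.1], "rotation": [0, 0, 0.007], "claw": 0},
    {"offset": [0.248, 0.009, 0.25], "rotation": [0, 0, 0.007], "claw": 0},
    {"offset": [0.248, 0.009, 0.38], "rotation": [0, 0, 0.007], "claw": 0},
    {"offset": [0.248, 0.009, 0.38], "rotation": [0, 0, 0.007], "claw": 0},
    {"offset": [0.248, 0.009, 0.38], "rotation": [0, 0, 0.007], "claw": 0}
  ]
}}

```text
clock: 16.87
tcp_pos: [0.446, 0.1832, 0.0901]
orientation: [2.513, 1.883, -0.004]
contact_force: [0.1, -0.7, -0.6]
grip_width: 0.0083
gripper_force: 30.3
```

```bash
python3 to.py .4446,.1893,.0345,-15.7;python3 held.py .084 .095
```

```text
t 16.87 p [0.446  0.1832 0.0901] yaw -16.3 j [-1.05  0.43  0.66  2.16 -0.42  0.67 -0.39] F [ 0.1 -0.7 -0.6] w 0.0083 gf 30.3
.4446,.1893,.0345,-15.7 off [ 0.037 -0.02   0.371] rot [-0.     0.001 -0.005] rows>= 2.0
scene 98 x [0.0797 0.0282] z [0.0962 0.0615] y 0.006 0.087
top 86 x [0.0773 0.0359] z [0.0896 0.1928] y 0.038 0.082
```

Call:
{"op": "drive_tool", "data": {
  "rows": [
    {"offset": [0.027, -0.023, 0.05], "rotation": [0, 0, -0.005], "claw": 0},
    {"offset": [0.027, -0.023, 0.15], "rotation": [0, 0, -0.005], "claw": 0},
    {"offset": [0.027, -0.023, 0.25], "rotation": [0, 0, -0.005], "claw": 0},
    {"offset": [0.027, -0.023, 0.32], "rotation": [0, 0, -0.005], "claw": 0},
    {"offset": [0.027, -0.023, 0.355], "rotation": [0, 0, -0.005], "claw": 0},
    {"offset": [0.027, -0.023, 0.37], "rotation": [0, 0, -0.005], "claw": 0},
    {"offset": [0.027, -0.023, 0.37], "rotation": [0, 0, -0.005], "claw": 0}
  ]
}}

```text
clock: 17.55
tcp_pos: [0.4441, 0.1908, 0.0356]
orientation: [-2.502, -1.899, -0.001]
contact_force: [-1.7, -1.1, 4.3]
grip_width: 0.008
gripper_force: 30.8
```

Call:
{"op": "drive_tool", "data": {
  "rows": [
    {"offset": [0, 0, 0], "rotation": [0, 0, 0], "claw": 0.3},
    {"offset": [0, 0, 0], "rotation": [0, 0, 0], "claw": 0.3},
    {"offset": [0, 0, 0], "rotation": [0, 0, 0], "claw": 0.3},
    {"offset": [0, 0, 0], "rotation": [0, 0, 0], "claw": 0.3},
    {"offset": [0, 0, -0.2], "rotation": [0, 0, 0], "claw": 0.3},
    {"offset": [0, 0, -0.4], "rotation": [0, 0, 0], "claw": 0.3},
    {"offset": [0, 0, -0.5], "rotation": [0, 0, 0], "claw": 0.3},
    {"offset": [0, 0, -0.5], "rotation": [0, 0, 0], "claw": 0.3}
  ]
}}

```text
clock: 18.22
tcp_pos: [0.4455, 0.1918, 0.1128]
orientation: [-2.502, -1.9, -0.009]
contact_force: [0.4, 0.5, -0.2]
grip_width: 0.0255
gripper_force: 0.0
```

```bash
python3 chk.py; python3 to.py .5758,.1915,.09,-15.7
```

```text
-84 59 stem x,slope [-0.0834  0.0076] z [0.0423 0.0172] y ext -0.087 0.083 ends n -/+ 28 62
-42 58 stem x,slope [-0.0411 -0.0002] z [0.0429 0.0011] y ext -0.082 0.086 ends n -/+ 53 38
0 59 stem x,slope [ 0.0006 -0.0005] z [ 0.0422 -0.0013] y ext -0.091 0.083 ends n -/+ 32 64
42 58 stem x,slope [0.0425 0.0101] z [0.0425 0.0294] y ext -0.083 0.088 ends n -/+ 2 68
84 61 stem x,slope [0.0844 0.0026] z [0.0423 0.0239] y ext -0.087 0.08 ends n -/+ 4 64
t 18.27 p [0.4444 0.1917 0.1112] yaw -15.6 j [-1.1   0.4   0.69  2.15 -0.39  0.71 -0.42] F [-0.  -0.3 -0. ] w 0.0257 gf 0.0
.5758,.1915,.09,-15.7 off [0.233 0.844 0.144] rot [ 0.001 -0.001  0.001] rows>= 4.0
```

Call:
{"op": "drive_tool", "data": {
  "rows": [
    {"offset": [0.08, 0.27, 0], "rotation": [0, 0, 0], "claw": 0.28},
    {"offset": [0.16, 0.55, 0], "rotation": [0, 0, 0], "claw": 0.28},
    {"offset": [0.233, 0.844, 0], "rotation": [0, 0, 0], "claw": 0.28},
    {"offset": [0.233, 0.844, 0.1], "rotation": [0, 0, 0], "claw": 0.28},
    {"offset": [0.233, 0.844, 0.14], "rotation": [0, 0, 0], "claw": 0.28},
    {"offset": [0.233, 0.844, 0.14], "rotation": [0, 0, 0], "claw": 0.28}
  ]
}}

```text
clock: 18.77
tcp_pos: [0.5729, 0.1896, 0.0858]
orientation: [-2.502, -1.898, 0.009]
contact_force: [-0.5, 0.4, -0.5]
grip_width: 0.0239
gripper_force: 0.0
```

```bash
python3 to.py .5756,.1917,.034,-15.7
```

```text
t 18.77 p [0.5729 0.1896 0.0858] yaw -15.6 j [-0.87  0.61  0.62  1.88 -0.48  0.81 -0.27] F [-0.5  0.4 -0.5] w 0.0239 gf 0.0
.5756,.1917,.034,-15.7 off [0.019 0.015 0.345] rot [-0.002  0.002  0.001] rows>= 2.0
```

Call:
{"op": "drive_tool", "data": {
  "rows": [
    {"offset": [0.019, 0.015, 0.05], "rotation": [0, 0, 0], "claw": 0.28},
    {"offset": [0.019, 0.015, 0.15], "rotation": [0, 0, 0], "claw": 0.28},
    {"offset": [0.019, 0.015, 0.25], "rotation": [0, 0, 0], "claw": 0.28},
    {"offset": [0.019, 0.015, 0.32], "rotation": [0, 0, 0], "claw": 0.28},
    {"offset": [0.019, 0.015, 0.345], "rotation": [0, 0, 0], "claw": 0.28},
    {"offset": [0.019, 0.015, 0.345], "rotation": [0, 0, 0], "claw": 0.28}
  ]
}}

```text
clock: 19.27
tcp_pos: [0.5766, 0.1928, 0.0363]
orientation: [-2.501, -1.9, 0.003]
contact_force: [-0.4, 0.2, 0.1]
grip_width: 0.024
gripper_force: 0.0
```

Call:
{"op": "drive_tool", "data": {
  "rows": [
    {"offset": [0, 0, 0], "rotation": [0, 0, 0], "claw": 0},
    {"offset": [0, 0, 0], "rotation": [0, 0, 0], "claw": 0},
    {"offset": [0, 0, 0], "rotation": [0, 0, 0], "claw": 0},
    {"offset": [0, 0, 0], "rotation": [0, 0, 0], "claw": 0},
    {"offset": [0, 0, 0], "rotation": [0, 0, 0], "claw": 0}
  ]
}}

```text
clock: 19.68
tcp_pos: [0.576, 0.1934, 0.0376]
orientation: [-2.499, -1.899, 0.003]
contact_force: [-4.4, 0.6, 2.7]
grip_width: 0.0087
gripper_force: 29.7
```

```bash
python3 to.py .55,.16,.17,70
```

```text
t 19.68 p [0.576  0.1934 0.0376] yaw -15.6 j [-0.83  0.68  0.56  1.89 -0.53  0.73 -0.23] F [-4.4  0.6  2.7] w 0.0087 gf 29.7
.55,.16,.17,70 off [-0.261 -0.11  -0.882] rot [-0.001 -0.001 -0.747] rows>= 12.0
```

Call:
{"op": "drive_tool", "data": {
  "rows": [
    {"offset": [0, 0, 0], "rotation": [0, 0, 0], "claw": 0.28},
    {"offset": [0, 0, 0], "rotation": [0, 0, 0], "claw": 0.28},
    {"offset": [0, 0, 0], "rotation": [0, 0, 0], "claw": 0.28},
    {"offset": [0, 0, 0.03], "rotation": [0, 0, 0], "claw": 0.28},
    {"offset": [0, 0, 0.03], "rotation": [0, 0, 0], "claw": 0.28},
    {"offset": [0, 0, 0.03], "rotation": [0, 0, 0], "claw": 0},
    {"offset": [0, 0, 0.03], "rotation": [0, 0, 0], "claw": 0},
    {"offset": [0, 0, 0.03], "rotation": [0, 0, 0], "claw": 0},
    {"offset": [0, 0, 0.03], "rotation": [0, 0, 0], "claw": 0},
    {"offset": [0, 0, 0.03], "rotation": [0, 0, 0], "claw": 0}
  ]
}}

```text
clock: 20.52
tcp_pos: [0.5759, 0.1932, 0.0324]
orientation: [-2.499, -1.899, 0.005]
contact_force: [-4.9, -0.3, 3.6]
grip_width: 0.0089
gripper_force: 29.3
```

```bash
python3 to.py .55,.16,.17,70
```

```text
t 20.52 p [0.5759 0.1932 0.0324] yaw -15.6 j [-0.83  0.69  0.56  1.89 -0.54  0.72 -0.23] F [-4.9 -0.3  3.6] w 0.0089 gf 29.3
.55,.16,.17,70 off [-0.26  -0.111 -0.917] rot [-0.002 -0.001 -0.747] rows>= 12.0
```

Call:
{"op": "drive_tool", "data": {
  "rows": [
    {"offset": [0, 0, -0.15], "rotation": [0, 0, 0], "claw": 0},
    {"offset": [0, 0, -0.35], "rotation": [0, 0, 0], "claw": 0},
    {"offset": [0, 0, -0.6], "rotation": [0, 0, 0], "claw": 0},
    {"offset": [-0.1, -0.05, -0.85], "rotation": [0, 0, -0.06], "claw": 0},
    {"offset": [-0.26, -0.1, -0.92], "rotation": [0, 0, -0.12], "claw": 0},
    {"offset": [-0.26, -0.1, -0.92], "rotation": [0, 0, -0.18], "claw": 0},
    {"offset": [-0.26, -0.1, -0.92], "rotation": [0, 0, -0.24], "claw": 0},
    {"offset": [-0.26, -0.1, -0.92], "rotation": [0, 0, -0.3], "claw": 0},
    {"offset": [-0.26, -0.1, -0.92], "rotation": [0, 0, -0.36], "claw": 0},
    {"offset": [-0.26, -0.1, -0.92], "rotation": [0, 0, -0.42], "claw": 0},
    {"offset": [-0.26, -0.1, -0.92], "rotation": [0, 0, -0.48], "claw": 0},
    {"offset": [-0.26, -0.1, -0.92], "rotation": [0, 0, -0.54], "claw": 0},
    {"offset": [-0.26, -0.1, -0.92], "rotation": [0, 0, -0.6], "claw": 0},
    {"offset": [-0.26, -0.1, -0.92], "rotation": [0, 0, -0.66], "claw": 0},
    {"offset": [-0.26, -0.1, -0.92], "rotation": [0, 0, -0.72], "claw": 0},
    {"offset": [-0.26, -0.1, -0.92], "rotation": [0, 0, -0.78], "claw": 0},
    {"offset": [-0.26, -0.1, -0.92], "rotation": [0, 0, -0.78], "claw": 0}
  ]
}}

```text
clock: 21.93
tcp_pos: [0.5529, 0.1588, 0.1707]
orientation: [-0.437, -3.111, -0.0]
contact_force: [-0.2, 0.2, -0.5]
grip_width: 0.0088
gripper_force: 29.5
```

```bash
python3 to.py .5658,.1558,.12,164.3
```

```text
t 21.93 p [0.5529 0.1588 0.1707] yaw 74.0 j [-0.65  0.39  0.33  1.88 -0.16  0.9   1.05] F [-0.2  0.2 -0.5] w 0.0088 gf 29.5
.5658,.1558,.12,164.3 off [-0.088  0.004  0.338] rot [ 0.     0.    -0.788] rows>= 13.0
```

Call:
{"op": "drive_tool", "data": {
  "rows": [
    {"offset": [-0.09, 0, 0], "rotation": [0, 0, -0.06], "claw": 0},
    {"offset": [-0.09, 0, 0], "rotation": [0, 0, -0.12], "claw": 0},
    {"offset": [-0.09, 0, 0], "rotation": [0, 0, -0.18], "claw": 0},
    {"offset": [-0.09, 0, 0], "rotation": [0, 0, -0.24], "claw": 0},
    {"offset": [-0.09, 0, 0], "rotation": [0, 0, -0.3], "claw": 0},
    {"offset": [-0.09, 0, 0], "rotation": [0, 0, -0.36], "claw": 0},
    {"offset": [-0.09, 0, 0], "rotation": [0, 0, -0.42], "claw": 0},
    {"offset": [-0.09, 0, 0], "rotation": [0, 0, -0.48], "claw": 0},
    {"offset": [-0.09, 0, 0], "rotation": [0, 0, -0.54], "claw": 0},
    {"offset": [-0.09, 0, 0], "rotation": [0, 0, -0.6], "claw": 0},
    {"offset": [-0.09, 0, 0], "rotation": [0, 0, -0.66], "claw": 0},
    {"offset": [-0.09, 0, 0.1], "rotation": [0, 0, -0.72], "claw": 0},
    {"offset": [-0.09, 0, 0.25], "rotation": [0, 0, -0.788], "claw": 0},
    {"offset": [-0.09, 0, 0.4], "rotation": [0, 0, -0.788], "claw": 0},
    {"offset": [-0.09, 0, 0.5], "rotation": [0, 0, -0.788], "claw": 0},
    {"offset": [-0.09, 0, 0.5], "rotation": [0, 0, -0.788], "claw": 0},
    {"offset": [-0.09, 0, 0.5], "rotation": [0, 0, -0.788], "claw": 0}
  ]
}}

```text
clock: 23.35
tcp_pos: [0.5654, 0.155, 0.0951]
orientation: [1.888, -2.509, -0.001]
contact_force: [-0.3, -0.3, 0.1]
grip_width: 0.0085
gripper_force: 29.5
```

```bash
python3 to.py .5658,.1558,.0335,164.3;python3 held.py -.042 .102
```

```text
t 23.35 p [0.5654 0.155  0.0951] yaw 163.9 j [-0.36  0.5  -0.02  1.88  0.01  0.77  2.47] F [-0.3 -0.3  0.1] w 0.0085 gf 29.5
.5658,.1558,.0335,164.3 off [-0.006 -0.002  0.411] rot [ 0.001 -0.001 -0.003] rows>= 2.0
scene 109 x [-0.0414  0.0097] z [0.1055 0.0292] y -0.066 0.089
```

Call:
{"op": "drive_tool", "data": {
  "rows": [
    {"offset": [-0.02, 0, 0.1], "rotation": [0, 0, -0.003], "claw": 0},
    {"offset": [-0.02, 0, 0.2], "rotation": [0, 0, -0.003], "claw": 0},
    {"offset": [-0.02, 0, 0.3], "rotation": [0, 0, -0.003], "claw": 0},
    {"offset": [-0.02, 0, 0.36], "rotation": [0, 0, -0.003], "claw": 0},
    {"offset": [-0.02, 0, 0.4], "rotation": [0, 0, -0.003], "claw": 0},
    {"offset": [-0.02, 0, 0.41], "rotation": [0, 0, -0.003], "claw": 0},
    {"offset": [-0.02, 0, 0.41], "rotation": [0, 0, -0.003], "claw": 0}
  ]
}}

```text
clock: 24.03
tcp_pos: [0.567, 0.1584, 0.0346]
orientation: [-1.9, 2.502, -0.0]
contact_force: [0.4, -0.2, 0.0]
grip_width: 0.0087
gripper_force: 29.5
```

Call:
{"op": "drive_tool", "data": {
  "rows": [
    {"offset": [0, 0, 0], "rotation": [0, 0, 0], "claw": 0.28},
    {"offset": [0, 0, 0], "rotation": [0, 0, 0], "claw": 0.28},
    {"offset": [0, 0, 0], "rotation": [0, 0, 0], "claw": 0.28},
    {"offset": [0, 0, 0], "rotation": [0, 0, 0], "claw": 0.28},
    {"offset": [0, 0, -0.2], "rotation": [0, 0, 0], "claw": 0.28},
    {"offset": [0, 0, -0.45], "rotation": [0, 0, 0], "claw": 0.28},
    {"offset": [0, 0, -0.75], "rotation": [0, 0, 0], "claw": 0.28},
    {"offset": [0, 0, -1], "rotation": [0, 0, 0], "claw": 0.28},
    {"offset": [0, 0, -1], "rotation": [0, 0, 0], "claw": 0.28},
    {"offset": [0, 0, -1], "rotation": [0, 0, 0], "claw": 0.28},
    {"offset": [0, 0, -1], "rotation": [0, 0, 0], "claw": 0.28}
  ]
}}

```text
clock: 24.95
tcp_pos: [0.5664, 0.1582, 0.1841]
orientation: [-1.9, 2.502, -0.0]
contact_force: [-0.3, 0.3, -0.0]
grip_width: 0.0235
gripper_force: 0.0
```

```bash
python3 chk.py; python3 to.py
python3 - <<'E'
from bench import *;from h import *
f=grab_frame("scene");cv2.imwrite("pics/end.png",cv2.resize(f["frame"][140:360,130:450,::-1],None,fx=2.4,fy=2.4,interpolation=cv2.INTER_CUBIC))
E
```

```text
-84 58 stem x,slope [-0.0832 -0.008 ] z [0.0426 0.0132] y ext -0.09 0.083 ends n -/+ 29 64
-42 58 stem x,slope [-0.041  0.002] z [0.0427 0.0211] y ext -0.089 0.084 ends n -/+ 31 61
0 58 stem x,slope [0.0007 0.0077] z [0.043  0.0051] y ext -0.089 0.083 ends n -/+ 31 63
42 60 stem x,slope [0.0425 0.003 ] z [ 0.043  -0.0025] y ext -0.087 0.087 ends n -/+ 27 67
84 61 stem x,slope [0.0844 0.0032] z [ 0.0428 -0.0043] y ext -0.095 0.081 ends n -/+ 34 65
t 25.0 p [0.5658 0.158  0.1831] yaw 164.4 j [-0.36  0.39 -0.02  1.82  0.01  0.94  2.48] F [-0.5 -0.1 -0.2] w 0.024 gf 0.0
```

View pics/end.png

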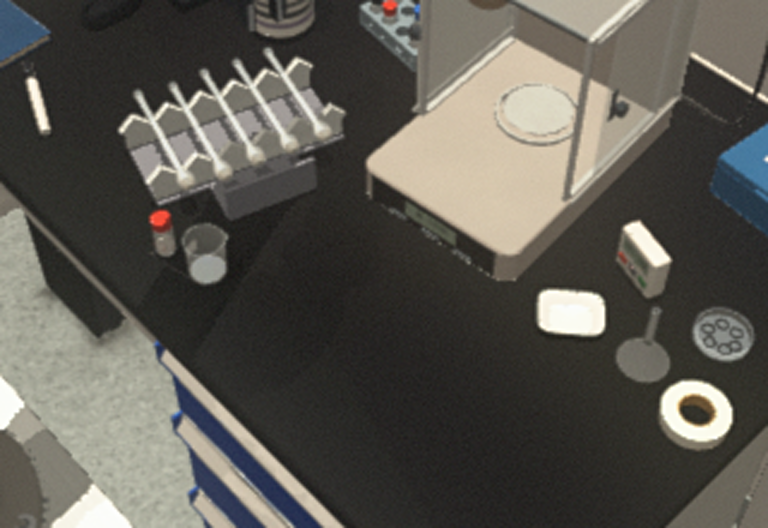

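The picture shows all five cells parallel in the rest. Their bulbs are on the plate side, from about (185,180) to (320,130), and the bystanders are undisturbed.

```bash
python3 -c "from bench import *;print(hand_in())"
```

```text
the job is handed in; nothing more can be done
None
```

All five cells lie parallel in the rest, one to each pair of notches, with every bulb just beyond the rail on the upright plate's side; nothing else on the bench was moved, and I handed the job in at about 25 s of the 72 s allowed.

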